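# Close up a bench junction box

### The job

The black junction box on the lab bench has both its bays open: fit the two loose cover plates, each into the bay of its own shape, and press each down gently until it sits level and flush with the top of the box all round. One cover has been left lying on the box across the wrong bay, so mind the order. Never slam a cover onto the box or press it hard, and do not disturb the retort stand, the pump bottle or the hand controller.

Things in the scene. Friction and masses are not known exactly. Their poses are not given: they have to be found in the camera images.
- long_cover: The long cover, blue plastic. Plate 150 x 64 mm, 8 mm thick; on its centre stands a pull rib 60 mm long (x), 16 mm wide (y), its top 34 mm above the underside. 0.1 to 0.2 kg. Origin: centre of the underside; x along its long side and the rib, z up. Either way round fits. Starts flat on the bench, left or right, beyond the stand or bottle; belongs in the long bay.
- short_cover: The short cover, blue plastic. Plate 104 x 80 mm, 8 mm thick; on its centre stands a pull rib 60 mm long (x), 16 mm wide (y), its top 34 mm above the underside. 0.1 to 0.2 kg. Origin: centre of the underside; x along its long side and the rib, z up. Either way round fits. Starts flat on the box's top, lying across the long bay; belongs in the short bay.
- box: Black junction box fixed to the bench, 180 (x) x 194 (y) x 60 mm high, with two open rectangular bays side by side in its top face, 14 mm apart. In the corners of each bay's ledge are 12 mm square, stiff, light clips, pushed down by the covers; uneven pressing leaves a cover tilted. Origin: centre of its underside; z up. It may be turned any way.
- long_bay (a point): Centre of the long bay, at ledge level (8 mm below the box's top), axes as the box's; at y = +50 mm on the box. Mouth 156 x 70 mm (x by y), 3 mm wider than the long cover on each side; ledge 14 mm wide all round. The cover first rests on the four corner clips, 4 to 6 mm proud; about 10 N in all pushes it flush, and it stays.
- short_bay (a point): Centre of the short bay, at ledge level (8 mm below the box's top), axes as the box's; at y = -42 mm on the box. Mouth 110 x 86 mm (x by y), 3 mm wider than the short cover on each side; ledge 14 mm wide all round. The cover first rests on the four corner clips, 4 to 6 mm proud; about 10 N in all pushes it flush, and it stays.
- stand: Retort stand, a bystander: black base 140 (x) x 75 (y) x 14 mm, origin at the centre of its underside; an upright steel rod 12 mm thick and 434 mm high at x = +45 mm; at 270 mm height a clamp arm runs from the rod to x = -70 mm and carries a white cylinder, 44 mm thick and 70 mm long along y, at x = -45 mm.
- bottle: White pump bottle, a bystander: body 55 (x) x 70 (y) x 140 mm high, with neck and pump to 205 mm, the nozzle reaching to x = -41 mm. Origin: centre of its underside.
- controller: Black hand controller with yellow levers, a bystander lying on the bench: 130 (x) x 85 (y) x 30 mm, levers to 42 mm high. Origin: centre of its underside.
Not all that is in view belongs to the job. What is shaped like the short_cover but brown, red or turquoise is not meant.

How it is judged:
By the outcome, as a careful person would: the job done as asked, in the order asked, and still so for the second after the job is handed in, with the robot touching nothing.
It also fails if it takes over 64 s, if anything falls off the work surface, if the arm or the gripper's body presses on something with over 40 N, if the wrist force passes 120 N, or if a joint passes its speed limit or range.

### The arm

A 6-joint arm with a two-finger parallel gripper is mounted at the origin on the work surface. World frame = base frame: x ahead of the robot, y to its left, z up, the work surface at z = 0. Lengths are in m, angles in rad, forces in N, time in s.
With the tool pointing down it reaches from about 0.3 to 0.875 m from the base axis. Payload 4.2 kg.
Tool frame: the origin (TCP) lies on the mounting face of the last link; the fingertips stand 173 mm ahead of it and the grasp point (between the pads) lies 155 mm ahead of it; z points along the fingers, y is the line along which they close (so a half turn about z gives the same grasp; the last joint's range is limited). The gripper opens to 85 mm and grips with 20 to 120 N. Pads are 22 mm wide; open, the fingers measure 114 mm over their backs; the gripper's body (76 mm by 85 mm) begins 54 mm behind the grasp point. The pads swing forward as they close: fully open they stand 13 mm farther back than shut.
Start: joints at [1.273, 0.32, 1.565, -0, 1.257, -0.02], TCP at [0.158, 0.553, 0.405] pointing down, gripper open.
Joint ranges: [-3.11, 3.11], [-0.84, 2.01], [0.21, 2.61], [-1.34, 4.49], [0.05, 2.63], [-2.56, 2.56]. Speed limits (rad/s): [2.57, 2.57, 3.14, 3.14, 3.14, 3.14].

### API

Orientations are given as a unit quaternion [x, y, z, w].
In Python, from workcell import manip, viewer gives the robot as it stands.
- The arm moves only by the tool jog_arm, never from a script. Its argument "commands" is a list that holds one entry, the list of rows, each a list of 6 numbers: the shift along the tool's x, y, z in cm, then the turn, a rotation vector about the tool's x, y, z in degrees. In form: [[[x, y, z, ax, ay, az], ...]]. A call has 1 to 12 rows; each row shifts and turns the commanded pose from where the row before left it, along the tool's axes as they then stand; what a row does not reach is not made up. A row lasts 1/10 s, in which the tool goes at most 50 mm and 8.59 degrees, less where a joint would pass 70% of its speed; a pose out of reach is approached as far as the arm can. A call with a gripper value outside its range is refused whole. "claw" is the opening, from -1 (shut) to 1 (fully open), set as the call begins (left out, the last holds). The fingers move at their own pace and stop on an object; "grip_force" is the grip in N (left out, the last holds). Time passes only in rows, so rows that do not move let the fingers close. It gives the time, the measured TCP pose, the force, the opening and the grip force at its end, in the units of the state.
- manip.state(): the state, without advancing time (a new reading comes with each control period).
- viewer.snapshot(name): name is "scene" or "side" or "wrist"; returns a dict with "pixels" (420x560x3 uint8, blue, green, red), "fx", "fy", "cx", "cy" (pixels), "extrinsics" (4x4, takes a point from camera to world coordinates). Camera axes: x right, y up, looking along -z (the intrinsics and any distortion apply to the point x, -y, -z); pixel columns grow to the right and rows downward; lengths in m; the calibration is good to about 2 mm. A picture is of the moment at which its call begins. There is no depth.
- manip.finish_job(): hands the job in; it is judged then, once.
Trained networks look in a picture, given as the dict that the camera call returned (one of the last four; its "shot" number tells which), for a name from the list of things; names that differ only in an ending like _2 or _b are one class to them, and where a whole thing is asked for, a point or a joint stands for the part that bears it (a point fixed in the world has none). Each returns a list of dicts, best first, with "confidence" (0 to 1); they miss things now and then, are a little off and sometimes report something else, mostly with a low value. They report only what shows in the picture. A call takes as long as a camera call. They do not tell look-alikes from the thing itself.
- viewer.boxes_of(picture, target): "at" ([x, y, z] in m, in world coordinates, good to about 4 mm: the middle of the surface that is visible of it).
- viewer.cut_out(picture, target): "pixels" (420x560 bool, what is visible of it).
The state is a dict: "time": time; "q": joint angles; "dq": joint speeds; "tau": joint torques, N m; "tcp_pos": TCP position; "eef_rot": TCP orientation; "contact_force": force on the tool from outside, world axes, zero at the start; "wrist_torque": the same for the moment, N m; "grip_width": opening from 0.0 (shut) to 1.0 (fully open); "finger_force": force on a finger pad.
Only numpy, scipy, OpenCV 4.12 (cv2) and the standard library are available. Lean on these libraries where they do the work, as an engineer would, in place of code of your own. Each camera call takes 0.05 s, during which the arm holds its last target. There are 200 camera calls.

## Working session

There is one attempt and no reset: what is moved stays moved. The work goes in short steps, Python scripts to look and compute and a tool call to move; the robot and the scene stay as the last step left them, time stands still between calls to the robot, and variables do not carry over. Pictures are saved under pics/ and viewed, at most 10 in all, crops included, and the job is handed in when it is done.

Besides the shell and the picture viewer there is one more tool, called after ">>>" as a command line: name --argument value ..., lists and objects as JSON in quotes. jog_arm: Moves the arm, as the interface text tells. Its arguments: {"type":"object","properties":{"commands":{"type":"array"},"claw":{"type":"number"},"grip_force":{"type":"number"}},"required":["commands"]}

```bash
mkdir -p pics; ls; python3 - <<'E'
from workcell import manip, viewer
import cv2,numpy as np
s=manip.state(); print({k:np.round(v,3) for k,v in s.items()})
for n in ["scene","side"]:
    p=viewer.snapshot(n); cv2.imwrite(f"pics/{n}0.png",p["pixels"])
    print(n,p["fx"],p["fy"],p["cx"],p["cy"],[k for k in p]);print(np.round(p["extrinsics"],3))
    for t in ["long_cover","short_cover","box","stand","bottle","controller"]:
        print(t,[(np.round(d["at"],3),round(d["confidence"],2)) for d in viewer.boxes_of(p,t)][:4])
E
```

```text
pics
{'time': np.float64(0.0), 'q': array([ 1.273,  0.32 ,  1.566,  0.   ,  1.257, -0.02 ]), 'dq': array([-0.001,  0.   ,  0.   , -0.001,  0.   ,  0.   ]), 'tau': array([ 1.0000e-03, -4.1552e+01, -2.3416e+01,  0.0000e+00,  8.0000e-03,
        0.0000e+00]), 'tcp_pos': array([0.158, 0.553, 0.404]), 'eef_rot': array([ 0.138,  0.99 , -0.001, -0.   ]), 'contact_force': array([ 0.308, -0.482, -0.141]), 'wrist_torque': array([-0.025,  0.031,  0.006]), 'finger_force': np.float64(0.0), 'grip_width': np.float64(0.998)}
scene 480.31233140569213 480.31233140569213 277.35547183042434 210.06880222951537 ['pixels', 'fx', 'fy', 'cx', 'cy', 'extrinsics', 'shot']
[[-0.636 -0.57   0.52   1.155]
 [ 0.771 -0.453  0.447  0.498]
 [-0.02   0.686  0.728  0.919]
 [ 0.     0.     0.     1.   ]]
long_cover [(array([ 0.486, -0.336,  0.009]), 0.71)]
short_cover [(array([0.722, 0.23 , 0.012]), 0.95), (array([0.517, 0.041, 0.062]), 0.84), (array([0.797, 0.04 , 0.009]), 0.72), (array([0.349, 0.197, 0.006]), 0.59)]
box [(array([0.583, 0.014, 0.052]), 0.9)]
stand [(array([0.582, 0.018, 0.05 ]), 0.64), (array([ 0.601, -0.205,  0.199]), 0.58)]
bottle [(array([0.601, 0.222, 0.122]), 0.89)]
controller [(array([0.472, 0.352, 0.025]), 0.95), (array([0.58 , 0.018, 0.053]), 0.19)]
side 417.3219809432977 417.3219809432977 279.65125463438795 208.15833453739785 ['pixels', 'fx', 'fy', 'cx', 'cy', 'extrinsics', 'shot']
[[ 0.947  0.223 -0.231  0.35 ]
 [-0.321  0.676 -0.663 -0.593]
 [ 0.008  0.702  0.712  0.698]
 [ 0.     0.     0.     1.   ]]
long_cover [(array([ 0.479, -0.349,  0.008]), 0.93)]
short_cover [(array([0.336, 0.187, 0.004]), 0.79), (array([0.711, 0.209, 0.007]), 0.75), (array([0.499, 0.021, 0.068]), 0.68)]
box [(array([ 0.534, -0.029,  0.05 ]), 0.56)]
stand [(array([ 0.586, -0.219,  0.26 ]), 0.74)]
bottle [(array([0.566, 0.18 , 0.113]), 0.86)]
controller [(array([0.451, 0.331, 0.031]), 0.89)]
```

View pics/scene0.png

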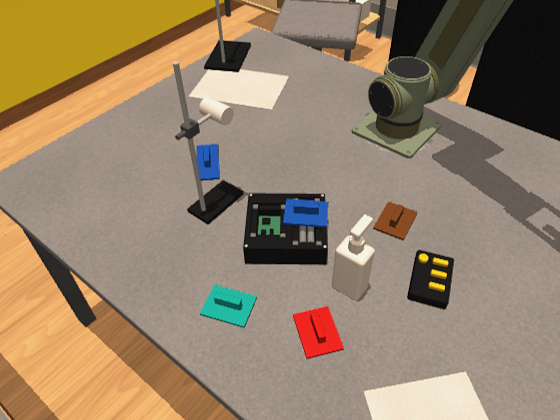

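View pics/side0.png

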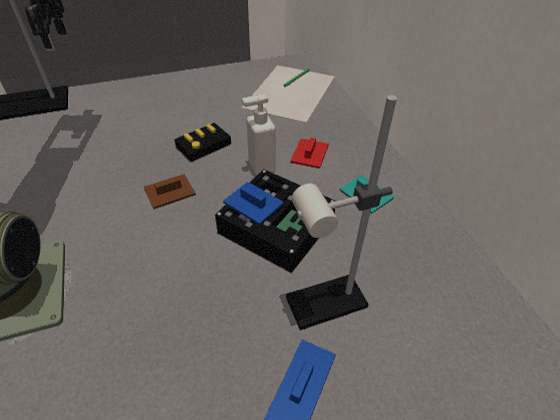

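The short cover (blue) lies on the box at about (305,212) in the scene view, and the long cover lies beyond the stand at (208,160). Brown, red and turquoise are decoys. I'll move above the box for a wrist view.

>>> jog_arm --commands '[[[-3.6, -3.3, -0.4, 0, 0, 0], [-3.6, -3.3, -0.4, 0, 0, 0], [-3.6, -3.3, -0.4, 0, 0, 0], [-3.6, -3.3, -0.4, 0, 0, 0], [-3.6, -3.3, -0.4, 0, 0, 0], [-3.6, -3.3, -0.4, 0, 0, 0], [-3.6, -3.3, -0.4, 0, 0, 0], [-3.6, -3.3, -0.4, 0, 0, 0], [-3.6, -3.3, -0.4, 0, 0, 0], [-3.6, -3.3, -0.4, 0, 0, 0], [-3.6, -3.3, -0.4, 0, 0, 0], [-3.6, -3.3, -0.4, 0, 0, 0]]]'

```text
time: 1.9
tcp_pos: [0.4651, 0.0517, 0.4532]
eef_rot: [0.139, 0.99, 0.0, 0.0]
contact_force: [1.0, 0.4, -0.1]
grip_width: 1.002
finger_force: 0.0
```

```bash
cat > h.py <<'E'
from workcell import manip, viewer
import cv2,numpy as np
from scipy.spatial.transform import Rotation as R
from scipy.optimize import least_squares
def P(p,X):
    T=np.linalg.inv(p["extrinsics"]);c=np.atleast_2d(X)@T[:3,:3].T+T[:3,3]
    return np.c_[p["cx"]-p["fx"]*c[:,0]/c[:,2],p["cy"]+p["fy"]*c[:,1]/c[:,2]]
def ray(p,uv,z):
    d=np.array([(uv[0]-p["cx"])/p["fx"],-(uv[1]-p["cy"])/p["fy"],-1.]);E=p["extrinsics"]
    w=E[:3,:3]@d;o=E[:3,3];return o+w*(z-o[2])/w[2]
def delta(target,yaw):
    """tool-frame shift (cm) and turn (deg) to TCP world target; yaw = direction of tool y (mod 180 deg), tool down"""
    s=manip.state();M=R.from_quat(s["eef_rot"])
    y=np.array([np.cos(yaw),np.sin(yaw),0]);
    if y@M.as_matrix()[:,1]<0:y=-y
    z=np.array([0,0,-1.]);G=R.from_matrix(np.c_[np.cross(y,z),y,z])
    print("shift cm",np.round(M.inv().apply(np.array(target)-s["tcp_pos"])*100,2),"turn",np.round((M.inv()*G).as_rotvec(degrees=True),2))
def st():
    s=manip.state();y=R.from_quat(s["eef_rot"]).as_matrix()
    print("t",round(float(s["time"]),2),"tcp",np.round(s["tcp_pos"],4),"ydir",round(np.degrees(np.arctan2(y[1,1],y[0,1])),2),"zax",np.round(y[:,2],3),"F",np.round(s["contact_force"],1),"T",np.round(s["wrist_torque"],2),"w",round(float(s["grip_width"]),3),"ff",round(float(s["finger_force"]),1),"q",np.round(s["q"],2))
E
python3 - <<'E'
from h import *
st()
p=viewer.snapshot("wrist");cv2.imwrite("pics/w1.png",p["pixels"])
print(p["fx"],p["cx"],p["cy"]);print(np.round(p["extrinsics"],3))
for t in ["short_cover","long_cover","box","stand","bottle"]:
    print(t,[(np.round(d["at"],3),round(d["confidence"],2)) for d in viewer.boxes_of(p,t)][:3])
E
```

```text
t 1.9 tcp [0.4651 0.0517 0.4532] ydir 74.06 zax [ 0.001  0.    -1.   ] F [ 1.   0.4 -0.1] T [ 0.03 -0.05 -0.04] w 1.002 ff 0.0 q [ 0.09  0.12  1.71  0.    1.31 -1.21]
346.81008236076224 279.56579105316223 211.8194140333757
[[ 0.275 -0.908 -0.316  0.384]
 [ 0.962  0.259  0.09   0.074]
 [ 0.    -0.329  0.944  0.422]
 [ 0.     0.     0.     1.   ]]
short_cover [(array([0.777, 0.039, 0.007]), 0.83), (array([0.359, 0.185, 0.011]), 0.73), (array([0.712, 0.224, 0.012]), 0.71)]
long_cover [(array([ 0.503, -0.316,  0.012]), 0.87)]
box [(array([ 0.565, -0.004,  0.056]), 0.71)]
stand [(array([ 0.555, -0.216,  0.018]), 0.64), (array([0.501, 0.033, 0.068]), 0.35)]
bottle [(array([0.557, 0.203, 0.133]), 0.82)]
```

View pics/w1.png

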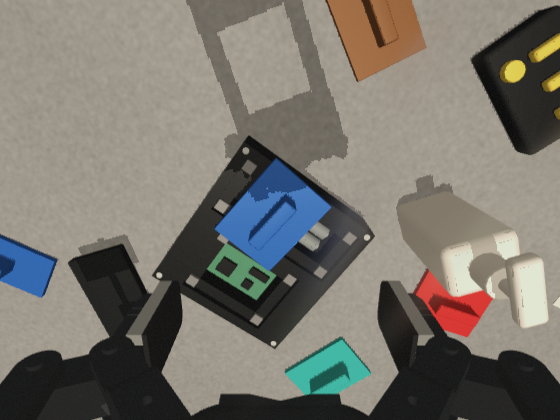

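The wrist view shows the box corners near (247,138), (374,237), (274,347) and (154,276). The long bay is at upper right, half hidden by the short cover at (272,215), and the short bay with the green board is at lower left. I'll enlarge it to get exact corners.

```bash
python3 - <<'E'
from h import *
im=cv2.imread("pics/w1.png")[125:355,145:385]
im=cv2.convertScaleAbs(im,alpha=1.6,beta=25)
b=cv2.resize(im,(0,0),fx=2.6,fy=2.6,interpolation=cv2.INTER_CUBIC)
for k in range(0,240,20):
    cv2.putText(b,str(145+k),(int(k*2.6),8),0,.3,(0,255,255));cv2.line(b,(int(k*2.6),10),(int(k*2.6),16),(0,255,255))
for k in range(0,230,20):
    cv2.putText(b,str(125+k),(0,int(k*2.6)+4),0,.3,(0,255,255));cv2.line(b,(20,int(k*2.6)),(26,int(k*2.6)),(0,255,255))
cv2.imwrite("pics/w1c.png",b)
E
```

```text
(no output)
```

View pics/w1c.png

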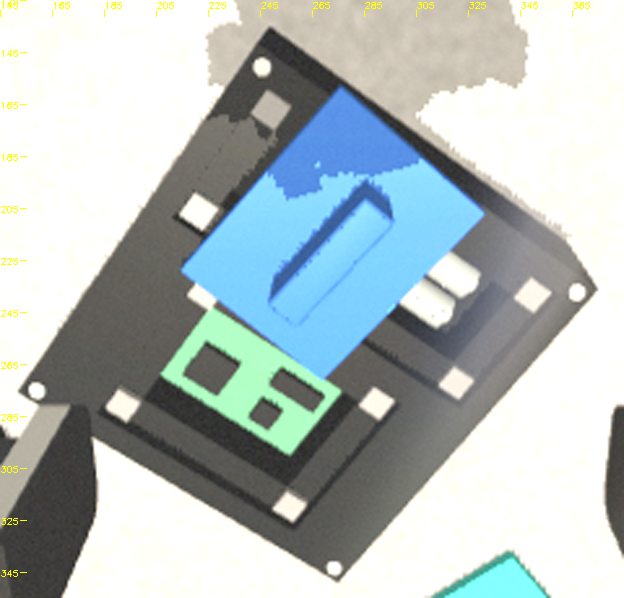

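```bash
cat > fit.py <<'E'
from h import *
def px(a):return np.array(a)/2.6+[145,125]
def place(q,L):  # q=x,y,yaw ; L local pts
    c,s=np.cos(q[2]),np.sin(q[2]);L=np.array(L,float)
    return np.c_[q[0]+c*L[:,0]-s*L[:,1],q[1]+s*L[:,0]+c*L[:,1],L[:,2]]
E
python3 - <<'E'
from fit import *
p=viewer.snapshot("wrist")
sc=px([(262,67),(577,292),(37,390),(334,567)]); ssg=[(-1,1),(1,1),(-1,-1),(1,-1)]
cl=px([(272,108),(198,213),(533,293),(456,383),(122,404),(290,507),(377,404)])
cz=.057
CL=[(-.072,.079,cz),(-.072,.021,cz),(.072,.079,cz),(.072,.021,cz),(-.049,-.079,cz),(.049,-.079,cz),(.049,-.005,cz)]
def f(q):
    a=P(p,place(q,[(i*(.09-q[3]),j*(.097-q[3]),.061) for i,j in ssg]))-sc
    b=P(p,place(q,CL))-cl
    return np.r_[a.ravel(),b.ravel()]
r=least_squares(f,[.56,0,np.radians(42),.01]);print("box",r.x[:2],np.degrees(r.x[2]),r.x[3]);print(np.round(r.fun.reshape(-1,2),1))
cc=px([(342,86),(484,213),(323,380),(181,270)])
for z in(.063,.068,.073):
  best=None
  g=lambda q:(P(p,place(q,[(-.052,.04,z),(-.052,-.04,z),(.052,-.04,z),(.052,.04,z)]))-cc).ravel()
  for y0 in(-135,-45,45,135):
    s=least_squares(g,[.5,.04,np.radians(y0)])
    if best is None or s.cost<best.cost:best=s
  print("cover z",z,best.x[:2],np.degrees(best.x[2]),best.cost,np.round(best.fun,1))
def ov(p,name,q,c,z0=.06):
    im=p["pixels"].copy()
    for L,qq,col in[([(-.09,-.097,.06),(.09,-.097,.06),(.09,.097,.06),(-.09,.097,.06)],q,(0,255,0)),([(-.078,.015,.06),(.078,.015,.06),(.078,.085,.06),(-.078,.085,.06)],q,(0,255,255)),([(-.055,-.085,.06),(.055,-.085,.06),(.055,.001,.06),(-.055,.001,.06)],q,(255,0,255)),
      ([(-.052,-.04,z0+.008),(.052,-.04,z0+.008),(.052,.04,z0+.008),(-.052,.04,z0+.008)],c,(0,0,255)),([(-.03,-.008,z0+.034),(.03,-.008,z0+.034),(.03,.008,z0+.034),(-.03,.008,z0+.034)],c,(0,0,255))]:
        cv2.polylines(im,[np.round(P(p,place(qq,L))*16).astype(np.int32)],True,col,1,cv2.LINE_AA,4)
    return im
# check in other views
g=lambda q:(P(p,place(q,[(-.052,.04,.068),(-.052,-.04,.068),(.052,-.04,.068),(.052,.04,.068)]))-cc).ravel()
c=min((least_squares(g,[.5,.04,np.radians(y0)]) for y0 in(-135,-45,45,135)),key=lambda s:s.cost).x
np.savez("est.npz",box=r.x[:3],cov=c)
S=viewer.snapshot("scene");D=viewer.snapshot("side")
W=ov(p,"",r.x,c)[130:355,145:385];A=ov(S,"",r.x,c)[175:280,225:350];B=ov(D,"",r.x,c)[160:275,205:345]
h=380
o=[cv2.resize(i,(int(i.shape[1]*h/i.shape[0]*0+395),300 if k else 560),interpolation=cv2.INTER_CUBIC) for k,i in enumerate([W,A,B])]
o[0]=cv2.resize(W,(400,598));col=np.vstack([cv2.resize(A,(400,299),interpolation=2),cv2.resize(B,(400,299),interpolation=2)])
cv2.imwrite("pics/ov1.png",np.hstack([o[0],col]))
E
```

```text
box [0.54965024 0.0070909 ] 37.895521330640065 0.007116612069473899
[[-0.1 -0.1]
 [-0.1  0.3]
 [-0.1 -0.5]
 [ 0.1 -0.1]
 [-0.9 -2.1]
 [-2.2 -0.7]
 [ 2.6  0.4]
 [ 0.6  2.1]
 [-2.3  0.8]
 [ 0.2  1.9]
 [ 2.3 -0.5]]
cover z 0.063 [0.51151774 0.03336293] -66.56637712858506 10066.144632876782 [ 56.6  61.6 -43.6 -42.8 -54.8 -48.1  46.6  43.8]
cover z 0.068 [0.50990801 0.03391448] 293.47308368876935 10208.167963535152 [ 57.4  61.7 -43.4 -43.5 -55.6 -47.9  46.4  44.7]
cover z 0.073 [0.50830104 0.03446485] -66.48744111919821 10356.965574830068 [ 58.2  61.8 -43.3 -44.2 -56.5 -47.6  46.3  45.6]
```

View pics/ov1.png

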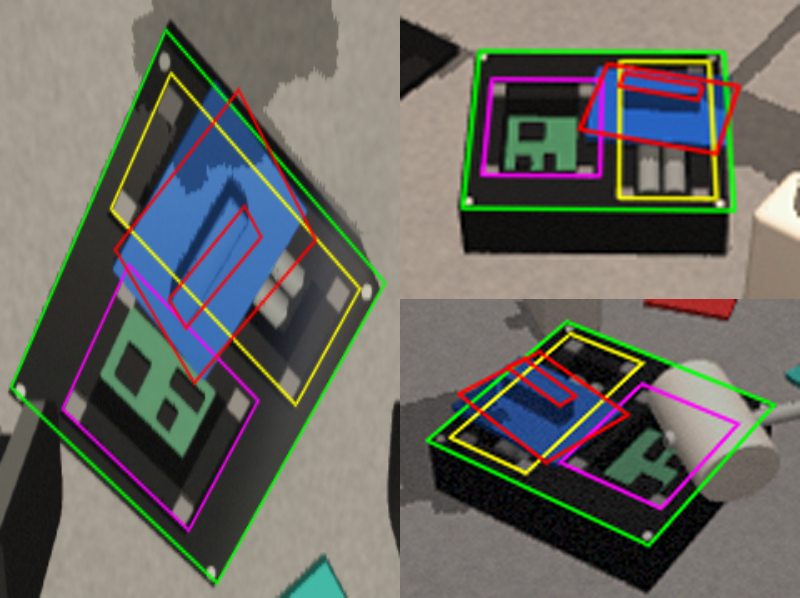

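```bash
python3 - <<'E'
from fit import *
p=viewer.snapshot("wrist");S=viewer.snapshot("scene");D=viewer.snapshot("side")
e=np.load("est.npz");b=e["box"]
cc=px([(342,86),(484,213),(323,380),(181,270)])[::-1]
for z in(.06,.068,.076):
  g=lambda q:(P(p,place(q,[(-.052,.04,z),(-.052,-.04,z),(.052,-.04,z),(.052,.04,z)]))-cc).ravel()
  s=min((least_squares(g,[.5,.04,np.radians(y0)]) for y0 in(-135,-45,45,135)),key=lambda s:s.cost)
  print(z,s.x[:2],np.degrees(s.x[2])%180,s.cost,np.round(s.fun,1))
  if z==.068:c=s.x
np.savez("est.npz",box=b,cov=c)
print("short bay",place(b,[(0,-.042,.052)]),"long",place(b,[(0,.05,.052)]))
print("rodfoot",ray(S,(203,210),.014),"side",ray(D,(350,295),.014))
print("rod top",ray(S,(177,64),.434),"side",ray(D,(391,99),.434))
print("cyl",ray(S,(216,112),.27),ray(D,(314,210),.27))
print("base corners",[np.round(ray(S,u,.014),3) for u in[(188,208),(224,181),(243,192),(207,221)]])
print("long cover side",[np.round(ray(D,u,.008),3) for u in[(307,343),(335,350),(272,408)]],"rib",[np.round(ray(D,u,.034),3) for u in[(297,397),(308,363)]])
print("long scene",[np.round(ray(S,u,.008),3) for u in[(197,146),(219,145),(220,178),(200,178)]])
print("cyl scene ends",ray(S,(203,103),.27),ray(S,(230,115),.27))
print("bottle",[np.round(ray(p,u,.14),3) for u in[(443,250),(515,235),(520,255),(452,293)]],ray(p,(545,262),.2),ray(p,(525,325),.2))
st()
E
```

```text
0.06 [0.50839787 0.03339291] 122.90967612739165 1.4570743516292597 [ 0.6 -0.5 -0.  -0.9 -0.2  0.  -0.4  1.1]
0.068 [0.50582207 0.03427241] 122.92993491900666 0.9941124830672012 [-0.7 -0.  -0.1  0.3  1.1 -0.  -0.4 -0.1]
0.076 [0.50325362 0.03514887] 122.95128124561148 7.618806624315646 [-2.   0.4 -0.2  1.7  2.5 -0.1 -0.3 -1.4]
short bay [[ 0.57544763 -0.02605265  0.052     ]] long [[0.51893906 0.04654751 0.052     ]]
rodfoot [ 0.62875392 -0.20946077  0.014     ] side [ 0.62428261 -0.21900393  0.014     ]
rod top [ 0.62776043 -0.20389587  0.434     ] side [ 0.62121202 -0.21471377  0.434     ]
cyl [ 0.53979946 -0.2093287   0.27      ] [ 0.5339779  -0.21338404  0.27      ]
base corners [array([ 0.648, -0.245,  0.014]), array([ 0.515, -0.243,  0.014]), array([ 0.515, -0.173,  0.014]), array([ 0.649, -0.174,  0.014])]
long cover side [array([ 0.512, -0.281,  0.008]), array([ 0.554, -0.309,  0.008]), array([ 0.42 , -0.366,  0.008])] rib [array([ 0.459, -0.371,  0.034]), array([ 0.495, -0.326,  0.034])]
long scene [array([ 0.451, -0.418,  0.008]), array([ 0.407, -0.369,  0.008]), array([ 0.509, -0.265,  0.008]), array([ 0.544, -0.309,  0.008])]
cyl scene ends [ 0.53284073 -0.25918151  0.27      ] [ 0.52837839 -0.17569086  0.27      ]
bottle [array([0.552, 0.181, 0.14 ]), array([0.554, 0.244, 0.14 ]), array([0.575, 0.247, 0.14 ]), array([0.598, 0.184, 0.14 ])] [0.5449411  0.22784299 0.2       ] [0.59600985 0.21150755 0.2       ]
t 2.5 tcp [0.4641 0.0545 0.4528] ydir 74.18 zax [ 0.  0. -1.] F [ 0.9  0.4 -0.1] T [ 0.01 -0.01 -0.  ] w 1.0 ff 0.0 q [ 0.09  0.12  1.71  0.    1.31 -1.2 ]
```

>>> jog_arm --commands '[[[-4.6, -0.8, 0, 0, 0, 0], [0, 0, 2.5, 0, 0, -8.12], [0, 0, 2.5, 0, 0, -8.12], [0, 0, 2.5, 0, 0, -8.12], [0, 0, 2.5, 0, 0, -8.12], [0, 0, 2.5, 0, 0, -8.12], [0, 0, 2.5, 0, 0, -8.12], [0, 0, 0, 0, 0, 0], [0, 0, 0, 0, 0, 0]]]' --claw 1

```text
time: 3.4
tcp_pos: [0.5068, 0.0337, 0.3031]
eef_rot: [-0.281, 0.96, 0.0, 0.0]
contact_force: [0.2, -0.9, -0.2]
grip_width: 1.006
finger_force: 0.0
```

```bash
python3 - <<'E'
from fit import *
st();e=np.load("est.npz");c=e["cov"];b=e["box"]
delta([c[0],c[1],.24],c[2])
p=viewer.snapshot("wrist");im=p["pixels"].copy()
for L in [[(-.052,-.04,.068),(.052,-.04,.068),(.052,.04,.068),(-.052,.04,.068)],[(-.03,-.008,.094),(.03,-.008,.094),(.03,.008,.094),(-.03,.008,.094)]]:
    cv2.polylines(im,[np.round(P(p,place(c,L))*16).astype(np.int32)],True,(0,0,255),1,cv2.LINE_AA,4)
for X in (.09,): cv2.polylines(im,[np.round(P(p,place(b,[(-.09,-.097,.06),(.09,-.097,.06),(.09,.097,.06),(-.09,.097,.06)]))*16).astype(np.int32)],True,(0,255,0),1,cv2.LINE_AA,4)
cv2.imwrite("pics/w2.png",im)
E
```

```text
t 3.4 tcp [0.5068 0.0337 0.3031] ydir 122.67 zax [-0.  0. -1.] F [ 0.2 -0.9 -0.2] T [ 0.01 -0.    0.01] w 1.006 ff 0.0 q [ 0.04  0.31  1.87  0.    0.97 -2.1 ]
shift cm [0.05 0.1  6.31] turn [ 0.01  0.   -0.26]
```

View pics/w2.png

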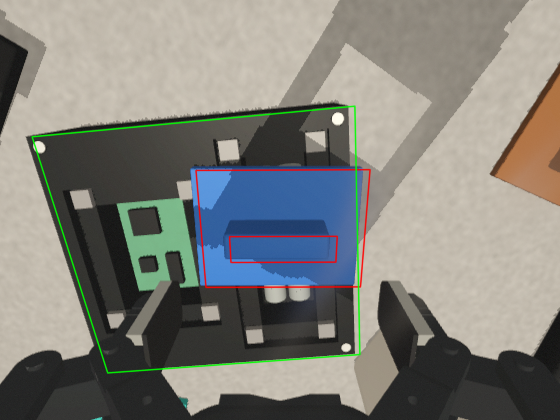

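The overlay is off by about 4–8 px to the right for both the box and the cover, a calibration bias of roughly 3 mm in the camera frame. Real plate corners are near (192,168), (361,170), (356,287) and (200,287), and the rib sits centred between the fingers. I'll refit using both views.

```bash
python3 - <<'E'
from fit import *
im=cv2.imread("pics/w2.png")
p=viewer.snapshot("wrist");im=p["pixels"]
hsv=cv2.cvtColor(im,cv2.COLOR_BGR2HSV)
m=((hsv[...,0]>100)&(hsv[...,0]<125)&(hsv[...,1]>120)).astype(np.uint8)
n,l,s,_=cv2.connectedComponentsWithStats(m);k=1+np.argmax(s[1:,4]);print(s[k])
m=(l==k).astype(np.uint8);cs,_=cv2.findContours(m,0,2);r=cv2.minAreaRect(max(cs,key=cv2.contourArea));print(cv2.approxPolyDP(max(cs,key=cv2.contourArea),8,True).reshape(-1,2).tolist())
# screws: bright blobs refine
g=cv2.cvtColor(im,cv2.COLOR_BGR2GRAY)
for u in[(39,147),(338,119),(346,348)]:
    w=g[u[1]-9:u[1]+10,u[0]-9:u[0]+10]>140
    n,l,s,c=cv2.connectedComponentsWithStats(w.astype(np.uint8));print(u,[(np.round(c[i]+np.array(u)-9,1),s[i,4]) for i in range(1,n)])
print("axis px at rib top, plate",P(p,[(.5068,.0337,.094),(.5068,.0337,.068)]), "grasp pt",P(p,[(.5068,.0337,.148)]))
c=np.zeros((230,400,3));b=cv2.resize(cv2.convertScaleAbs(im[150:310,140:420],alpha=1.5,beta=20),(0,0),fx=2.8,fy=2.8,interpolation=2)
for k in range(0,280,20): cv2.putText(b,str(140+k),(int(k*2.8),8),0,.3,(0,255,255));cv2.line(b,(int(k*2.8),10),(int(k*2.8),16),(0,255,255))
for k in range(0,160,20): cv2.putText(b,str(150+k),(0,int(k*2.8)+4),0,.3,(0,255,255))
cv2.imwrite("pics/w2c.png",b)
E
```

```text
[  191   164   172   121 18980]
[[191, 167], [201, 283], [354, 281], [356, 246], [347, 249], [362, 167]]
(39, 147) [(array([ 40.2, 145.4]), np.int32(112)), (array([ 30.8, 152.3]), np.int32(24))]
(338, 119) [(array([338.2, 117. ]), np.int32(127))]
(346, 348) [(array([347.5, 353.8]), np.int32(107)), (array([346.1, 345.6]), np.int32(63))]
axis px at rib top, plate [[281.85345017 248.39803276]
 [281.6995998  230.92313389]] grasp pt [[282.33894156 303.54195205]]
```

View pics/w2c.png

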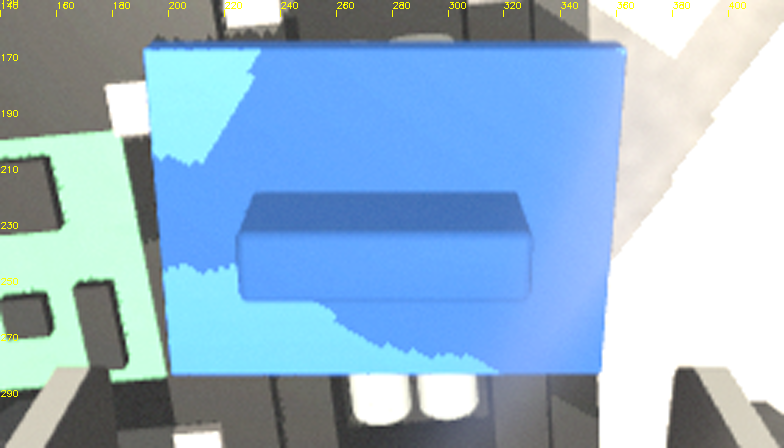

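>>> jog_arm --commands '[[[0.1, -0.1, 2.5, 0, 0, 0], [0, 0, 2.0, 0, 0, 0], [0, 0, 1.2, 0, 0, 0], [0, 0, 0.6, 0, 0, 0], [0, 0, 0, 0, 0, 0]]]'

```text
time: 4.0
tcp_pos: [0.5065, 0.032, 0.2398]
eef_rot: [-0.282, 0.959, 0.0, 0.0]
contact_force: [0.1, 0.2, -0.9]
grip_width: 0.997
finger_force: 0.0
```

>>> jog_arm --commands '[[[0, 0, 0, 0, 0, 0], [0, 0, 0, 0, 0, 0], [0, 0, 0, 0, 0, 0], [0, 0, 0, 0, 0, 0], [0, 0, 0, 0, 0, 0], [0, 0, 0, 0, 0, 0], [0, 0, 0, 0, 0, 0]]]' --claw -1 --grip_force 40

```text
time: 4.7
tcp_pos: [0.5067, 0.032, 0.2408]
eef_rot: [-0.282, 0.959, -0.0, 0.001]
contact_force: [0.0, 0.1, 6.6]
grip_width: 0.691
finger_force: 43.9
```

```bash
python3 - <<'E'
from fit import *
st()
E
```

```text
t 4.7 tcp [0.5067 0.032  0.2408] ydir 122.8 zax [ 0.002  0.    -1.   ] F [0.  0.1 6.6] T [ 0.09  0.09 -0.02] w 0.691 ff 43.9 q [ 0.04  0.38  1.94  0.    0.81 -2.1 ]
```

>>> jog_arm --commands '[[[0, 0, -1.0, 0, 0, 0], [0, 0, -2.5, 0, 0, 0], [0, 0, -2.5, 0, 0, 0], [-1.3, -4.3, 0, 0, 0, 0], [-1.3, -4.3, 0, 0, 0, 0], [0, 0, 0, 0, 0, 8.49], [0, 0, 0, 0, 0, 8.49], [0, 0, 0, 0, 0, 8.49], [0, 0, 0, 0, 0, 8.49], [0, 0, 0, 0, 0, 8.49], [0, 0, 0, 0, 0, 8.49], [0, 0, 0, 0, 0, 8.49]]]'

```text
time: 5.9
tcp_pos: [0.5745, -0.0262, 0.2999]
eef_rot: [0.233, 0.972, -0.0, -0.0]
contact_force: [-1.4, 0.7, -1.1]
grip_width: 0.698
finger_force: 43.8
```

>>> jog_arm --commands '[[[0, 0, 0, 0, 0, 8.49], [0, 0, 0, 0, 0, 8.49], [0, 0, 0, 0, 0, 8.49], [0, 0, 0, 0, 0, 0], [0, 0, 0, 0, 0, 0]]]'

```text
time: 6.4
tcp_pos: [0.5746, -0.0262, 0.2998]
eef_rot: [0.438, 0.899, -0.0, -0.0]
contact_force: [0.3, -0.4, -1.6]
grip_width: 0.689
finger_force: 43.8
```

```bash
python3 - <<'E'
from fit import *
st()
p=viewer.snapshot("wrist");S=viewer.snapshot("scene");D=viewer.snapshot("side")
for n,x in[("w3",p),("s3",S),("d3",D)]:cv2.imwrite(f"pics/{n}.png",x["pixels"])
e=np.load("est.npz");b=e["box"];delta([*place(b,[(0,-.042,0)])[0,:2],.25],b[2])
a=cv2.convertScaleAbs(p["pixels"],alpha=1.4,beta=15)
B=np.vstack([cv2.resize(S["pixels"][150:280,210:350],(300,279)),cv2.resize(D["pixels"][130:280,205:355],(300,279))])
o=np.hstack([cv2.resize(a,(498,558)[:1]+(374,)),np.zeros((374,0,3),np.uint8)])
cv2.imwrite("pics/v3.png",np.hstack([np.vstack([o,np.zeros((184,498,3),np.uint8)]),B]))
E
```

```text
t 6.4 tcp [ 0.5746 -0.0262  0.2998] ydir 38.08 zax [-0.  0. -1.] F [ 0.3 -0.4 -1.6] T [-0.02 -0.01 -0.02] w 0.689 ff 43.8 q [-0.07  0.4   1.72  0.    1.02 -0.73]
shift cm [-0.04  0.07  4.97] turn [ 0.   -0.01  0.1 ]
```

View pics/v3.png

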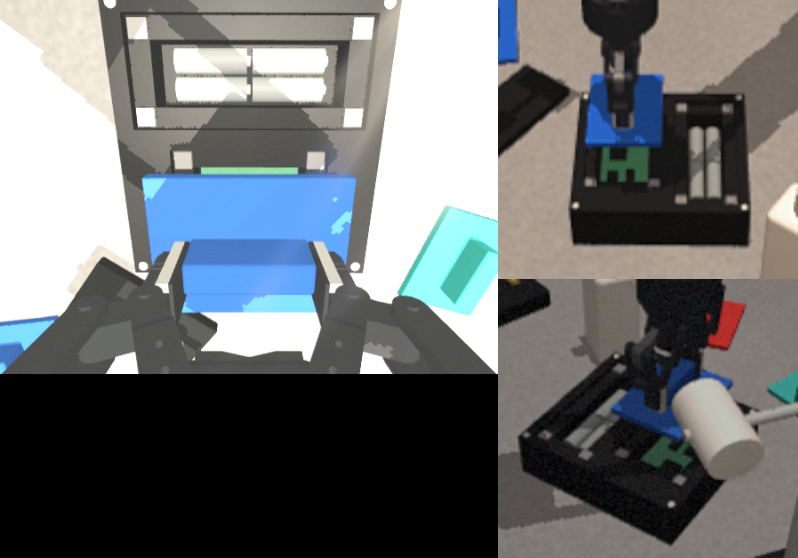

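The wrist view shows the cover held level and square, above and short of the short bay mouth. All four box screws are visible, so I'll measure the cover against the box in this one view.

```bash
cat > rel.py <<'E'
from fit import *
def screws(g,us,th=None):
    out=[]
    for u in us:
        x0,y0=max(int(u[0])-9,0),max(int(u[1])-9,0);w=g[y0:y0+19,x0:x0+19]
        n,l,s,c=cv2.connectedComponentsWithStats((w>(th or 120)).astype(np.uint8))
        i=1+int(np.argmin([np.hypot(*(c[i]+[x0,y0]-u)) for i in range(1,n)]));out.append(c[i]+[x0,y0]);print(np.round(out[-1],1),s[i,4],end=" ")
    print();return np.array(out)
def edges(im,roi):
    hsv=cv2.cvtColor(im,cv2.COLOR_BGR2HSV)
    return ((hsv[...,0]>100)&(hsv[...,0]<125)&(hsv[...,1]>120)).astype(np.uint8)
E
python3 - <<'E'
from rel import *
p=viewer.snapshot("wrist");im=p["pixels"];g=cv2.cvtColor(im,cv2.COLOR_BGR2GRAY)
s=screws(g,[(124,4),(437,4),(160,300),(399,300)],130)
print([g[y-1:y+2,x-12:x+13].mean(0).astype(int).tolist() for x,y in[(160,300),(399,300)]])
m=edges(im,None)
for y in(205,215,225,235,245,255,330,345):
    x=np.where(m[y,100:460])[0]+100;print(y,x.min(),x.max())
for x in(180,220,280,340,380):
    y=np.where(m[150:380,x])[0]+150;print("col",x,y.min(),y.max())
E
```

```text
[122.7   3.5] 106 [438.    3.9] 119 [160.5 298.5] 82 [399.  298.6] 88 
[[159, 158, 156, 114, 67, 62, 62, 68, 194, 238, 251, 252, 252, 252, 252, 252, 252, 224, 100, 62, 62, 62, 58, 54, 54], [57, 57, 60, 66, 66, 67, 67, 163, 242, 250, 251, 251, 251, 250, 250, 250, 235, 132, 79, 75, 77, 85, 201, 209, 210]]
205 160 399
215 161 398
225 162 397
235 164 396
245 165 394
255 166 393
330 208 351
345 206 354
col 180 195 285
col 220 195 351
col 280 196 350
col 340 195 350
col 380 196 286
```

```bash
cat >> rel.py <<'E'
def linres(p,q,A,B,pts):
    a,b=P(p,place(q,[A,B]));d=(b-a)/np.linalg.norm(b-a);v=np.array(pts)-a
    return v[:,0]*d[1]-v[:,1]*d[0]
def solve(p,s,ssg,zs,lines,q0):
    """box pose from screws; cover pose from (A,B,pts) edges"""
    fb=least_squares(lambda q:(P(p,place(q,[(i*(.0829),j*(.0899),.061) for i,j in ssg]))-s).ravel(),q0)
    fc=least_squares(lambda q:np.concatenate([linres(p,q,*L) for L in lines]),q0)
    print("box",fb.x[:2],np.degrees(fb.x[2]),np.round(fb.fun,1));print("cov",fc.x[:2],np.degrees(fc.x[2]),np.round(fc.fun,1))
    return fb.x,fc.x
E
python3 - <<'E'
from rel import *
p=viewer.snapshot("wrist")
s=np.array([(122.7,3.5),(438,3.9),(160.5,298.5),(399,298.6)])
# image up = camera side = tool +x = world (-sin38,cos38) = box +y ; image right = tool y = box +x
ssg=[(-1,1),(1,1),(-1,-1),(1,-1)]
rows=[205,215,225,235,245,255]
for u in(.117,.119,.121):
    T=u+.008
    L=[((-.052,-.04,T),(-.052,.04,T),[(x-.5,r) for x,r in zip([160,161,162,164,165,166],rows)]),
       ((.052,-.04,T),(.052,.04,T),[(x+.5,r) for x,r in zip([399,398,397,396,394,393],rows)]),
       ((-.052,-.04,T),(.052,-.04,T),[(220,351),(280,350.5),(340,350.5)]),
       ((-.052,.04,u),(.052,.04,u),[(180,194.8),(280,195.2),(380,195.5)])]
    b,c=solve(p,s,ssg,0,L,[.575,-.02,np.radians(38)])
    bay=place(b,[(0,-.042,0)])[0,:2];d=bay-c[:2]
    q=R.from_quat(manip.state()["eef_rot"]).as_matrix()
    print(u,"bay",bay,"move tool xy cm",np.round(q.T[:2,:2]@d*100,2),"yaw",np.degrees(b[2]-c[2]))
print("tcp axis vs cov");st()
E
```

```text
box [0.55184818 0.00332533] 37.8951401765737 [-0.3 -0.2  0.3 -0.1 -0.   0.3  0.1  0.4]
cov [ 0.57519558 -0.0271928 ] 37.87570058108412 [ 0.8  1.   1.2  0.3  0.5  0.7 -0.6 -0.8 -1.  -1.2 -0.4 -0.6 -0.6 -0.
  0.   0.4  0.1 -0.1]
0.117 bay [ 0.57764535 -0.02981839] move tool xy cm [-0.36  0.03] yaw 0.01943959548957949
box [0.55184818 0.00332533] 37.8951401765737 [-0.3 -0.2  0.3 -0.1 -0.   0.3  0.1  0.4]
cov [ 0.57457968 -0.02639799] 37.88362787560558 [-0.8 -0.6 -0.5 -1.3 -1.1 -0.9  1.1  0.9  0.6  0.4  1.2  1.   0.6  1.2
  1.2 -0.5 -0.8 -1. ]
0.119 bay [ 0.57764535 -0.02981839] move tool xy cm [-0.46  0.03] yaw 0.01151230096811462
box [0.55184818 0.00332533] 37.8951401765737 [-0.3 -0.2  0.3 -0.1 -0.   0.3  0.1  0.4]
cov [ 0.57396501 -0.02560582] 37.89029268501173 [-2.5 -2.3 -2.1 -2.9 -2.7 -2.5  2.8  2.6  2.3  2.1  2.9  2.6  1.8  2.4
  2.4 -1.4 -1.7 -1.9]
0.121 bay [ 0.57764535 -0.02981839] move tool xy cm [-0.56  0.03] yaw 0.0048474915619703554
tcp axis vs cov
t 6.65 tcp [ 0.5747 -0.0262  0.2997] ydir 37.96 zax [-0.  0. -1.] F [-0.1  0.4 -0.9] T [-0.02 -0.01 -0.01] w 0.691 ff 43.8 q [-0.07  0.4   1.72  0.    1.02 -0.73]
```

>>> jog_arm --commands '[[[-0.4, 0.03, 1.5, 0, 0, 0], [0, 0, 1.5, 0, 0, 0], [0, 0, 1.0, 0, 0, 0], [0, 0, 0.5, 0, 0, 0], [0, 0, 0, 0, 0, 0], [0, 0, 0, 0, 0, 0]]]'

```text
time: 7.25
tcp_pos: [0.5776, -0.0292, 0.2551]
eef_rot: [0.439, 0.898, 0.0, 0.0]
contact_force: [1.5, 0.3, -1.0]
grip_width: 0.697
finger_force: 43.8
```

```bash
python3 - <<'E'
from rel import *
st()
p=viewer.snapshot("wrist");S=viewer.snapshot("scene");D=viewer.snapshot("side")
for n,x in[("w4",p),("s4",S),("d4",D)]:cv2.imwrite(f"pics/{n}.png",x["pixels"])
a=cv2.convertScaleAbs(p["pixels"][0:400,60:500],alpha=1.5,beta=20)
B=np.vstack([cv2.resize(S["pixels"][175:280,225:350],(355,299),interpolation=2),cv2.resize(D["pixels"][150:280,205:355],(355,299),interpolation=2)])
B=cv2.convertScaleAbs(B,alpha=1.5,beta=20)
cv2.imwrite("pics/v4.png",np.hstack([cv2.resize(a,(440,400))if 0 else np.vstack([a,np.zeros((198,440,3),np.uint8)]),B]))
E
```

```text
t 7.25 tcp [ 0.5776 -0.0292  0.2551] ydir 37.91 zax [ 0.001  0.    -1.   ] F [ 1.5  0.3 -1. ] T [-0.02  0.02  0.02] w 0.697 ff 43.8 q [-0.07  0.46  1.76  0.    0.92 -0.73]
```

View pics/v4.png

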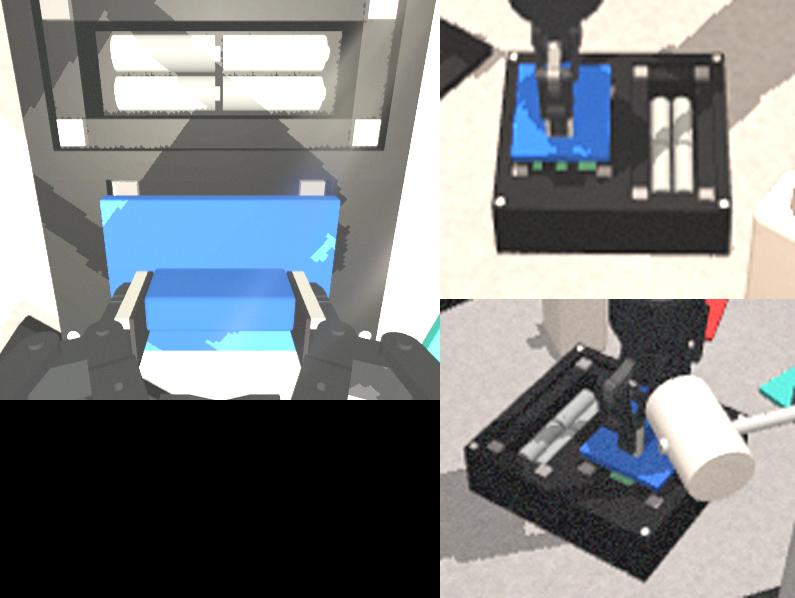

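```bash
python3 - <<'E'
from rel import *
p=viewer.snapshot("wrist");im=p["pixels"];g=cv2.cvtColor(im,cv2.COLOR_BGR2GRAY)
s=screws(g,[(133,335),(413,337)],130)
print("col280 grads")
for x in(140,200,280,350):
    c=g[0:215,x-2:x+3].mean(1);d=np.diff(cv2.GaussianBlur(c.reshape(-1,1),(1,5),1).ravel());print(x,[(i,int(d[i])) for i in range(3,210) if abs(d[i])>5 and abs(d[i])==abs(d[max(0,i-3):i+4]).max()])
m=edges(im,None)
E=[]
for y in(205,215,225,235,245,255,265):
    x=np.where(m[y,100:460])[0]+100;E.append((y,x.min(),x.max()))
F=[(x,)+(lambda y:(y.min(),y.max()))(np.where(m[150:400,x])[0]+150) for x in(180,220,280,340,380)]
print(E,F)
# box edge sides at z=.06: left/right outer edges
for y in(60,120,160,250): 
    r=g[y-1:y+2,60:500].mean(0);print(y,[60+i for i in range(1,439) if abs(r[i+1]-r[i-1])>25])
S=viewer.snapshot("scene");gs=cv2.cvtColor(S["pixels"],cv2.COLOR_BGR2GRAY)
s=screws(gs,[(251,195),(323,195),(246.5,246),(325,247)],110)
ms=edges(S["pixels"],None)
print([(y,)+(lambda x:(x.min()+235,x.max()+235))(np.where(ms[y,235:300])[0]) for y in range(196,236,3)])
print([(x,)+(lambda y:(y.min()+185,y.max()+185))(np.where(ms[185:240,x])[0]) for x in range(252,288,3)])
E
```

```text
[132.7 334.6] 83 [420.4 334.2] 26 
col280 grads
140 [(20, -8), (118, 40), (145, -45), (208, -6)]
200 [(20, -10), (34, 27), (41, 13), (70, -17), (76, 24), (109, -28), (118, 20), (150, 17), (179, -7), (199, 9)]
280 [(20, -24), (30, 27), (45, 17), (59, -14), (64, -11), (85, 17), (99, -12), (114, -9), (118, 8), (150, 6), (194, 7), (199, 9)]
350 [(20, -21), (30, 23), (34, 25), (70, -17), (76, 26), (109, -21), (118, 19), (135, -9), (147, -5), (195, 6), (199, 7)]
[(205, np.int64(160), np.int64(399)), (215, np.int64(161), np.int64(398)), (225, np.int64(162), np.int64(397)), (235, np.int64(163), np.int64(396)), (245, np.int64(165), np.int64(395)), (255, np.int64(166), np.int64(393)), (265, np.int64(167), np.int64(392))] [(180, np.int64(196), np.int64(285)), (220, np.int64(195), np.int64(350)), (280, np.int64(195), np.int64(349)), (340, np.int64(195), np.int64(350)), (380, np.int64(196), np.int64(286))]
60 [71, 72, 129, 138, 139, 158, 159, 171, 172, 215, 279, 280, 282, 283, 384, 385, 386, 387, 388, 457, 484, 485]
120 [64, 82, 83, 108, 109, 115, 116, 117, 141, 142, 143, 248, 339, 414, 415, 439, 440, 441, 447, 448, 473, 474, 475]
160 [89, 90, 91, 215, 466, 467, 468]
250 [105, 106, 107, 164, 165, 166, 376, 377, 388, 394, 395, 450, 451, 452]
[249.6 189.2] 106 [322. 195.] 3 [246.  245.3] 7 [324.5 246. ] 8 Traceback (most recent call last):
  File "<stdin>", line 19, in <module>
  File "<stdin>", line 19, in <lambda>
    return umr_minimum(a, axis, None, out, keepdims, initial, where)
ValueError: zero-size array to reduction operation minimum which has no identity
```

```bash
python3 - <<'E'
from rel import *
p=viewer.snapshot("wrist")
z=.06
LB=[((-.09,-.09,z),(-.09,.09,z),[(72.,60),(82.5,120),(90,160),(106,250)]),((.09,-.09,z),(.09,.09,z),[(484.5,60),(474,120),(467,160),(451,250)]),
 ((-.078,.085,z),(.078,.085,z),[(140,20.7),(280,20.7),(350,20.7)]),((-.078,.015,z),(.078,.015,z),[(200,150.7),(280,150.7)]),((-.055,.001,z),(.055,.001,z),[(200,179.5)]),((-.0829,-.0899,.061),(.0829,-.0899,.061),[(132.7,334.6)])]
f=lambda q,LL:np.concatenate([linres(p,q,*L) for L in LL])
q0=[.575,-.02,np.radians(38)]
fb=least_squares(f,q0,args=(LB,));print("box",fb.x[:2],np.degrees(fb.x[2]),np.round(fb.fun,1))
for u in(.0715,.0733,.075):
    T=u+.008;rows=[205,215,225,235,245,255,265]
    L=[((-.052,-.04,T),(-.052,.04,T),[(x-.5,r) for x,r in zip([160,161,162,163,165,166,167],rows)]),
       ((.052,-.04,T),(.052,.04,T),[(x+.5,r) for x,r in zip([399,398,397,396,395,393,392],rows)]),
       ((-.052,-.04,T),(.052,-.04,T),[(220,350.5),(280,350),(340,350.5)]),
       ((-.052,.04,u),(.052,.04,u),[(180,195.),(280,195.),(380,195.5)])]
    fc=least_squares(f,q0,args=(L,));d=place(fb.x,[(0,-.042,0)])[0,:2]-fc.x[:2]
    q=R.from_quat(manip.state()["eef_rot"]).as_matrix()
    print(u,"cov",fc.x[:2],np.degrees(fc.x[2]),round(fc.cost,2),np.round(fc.fun,1),"move",np.round(q.T[:2,:2]@d*100,2))
E
```

```text
box [ 0.5566278  -0.00485863] 35.77270956286275 [  2.3   0.5  -1.2  -4.2   3.7   1.3  -0.3  -3.6 -20.6 -14.6 -11.7  18.
  20.9  17.1  11.3]
0.0715 cov [ 0.57850372 -0.03049936] 37.79661099998436 21.18 [ 1.6  1.8  1.9  2.1  1.3  1.4  1.6 -1.4 -1.6 -1.8 -2.  -2.2 -1.4 -1.6
 -0.8 -0.2 -0.7  0.5  0.6  0.2] move [-0.83 -0.31]
0.0733 cov [ 0.57794842 -0.02978268] 37.80393142583685 1.6 [ 0.1  0.3  0.5  0.7 -0.1  0.   0.2  0.1 -0.1 -0.3 -0.5 -0.7  0.  -0.2
  0.3  0.8  0.3 -0.3 -0.2 -0.6] move [-0.92 -0.31]
0.075 cov [ 0.57742484 -0.02910777] 37.80973569626523 15.11 [-1.3 -1.1 -0.9 -0.7 -1.5 -1.3 -1.1  1.5  1.3  1.1  0.9  0.6  1.4  1.2
  1.3  1.8  1.3 -1.1 -1.  -1.3] move [-1.01 -0.31]
```

```bash
python3 - <<'E'
from rel import *
p=viewer.snapshot("wrist")
b=[.5518,.0033,np.radians(37.9)]
for y in(.097,.085,.071,.029,.015,.001,-.085,-.0899):print(y,np.round(P(p,place(b,[(-.0829,y,.06),(0,y,.06),(0,y,.052)])),1).tolist())
print(P(p,place(b,[(-.09,y,.06) for y in(.05,0,-.05)])),P(p,place(b,[(.09,y,.06) for y in(.05,0,-.05)])))
E
```

```text
0.097 [[68.9, -55.7], [278.8, -55.6], [278.9, -47.9]]
0.085 [[74.8, -20.3], [278.9, -20.2], [278.9, -14.6]]
0.071 [[81.3, 18.6], [278.9, 18.6], [278.9, 22.2]]
0.029 [[98.4, 121.7], [278.9, 121.6], [278.9, 120.3]]
0.015 [[103.5, 152.2], [279.0, 152.1], [279.0, 149.5]]
0.001 [[108.3, 181.0], [279.0, 181.0], [279.0, 177.1]]
-0.085 [[132.9, 328.7], [279.1, 328.5], [279.1, 319.8]]
-0.0899 [[134.1, 335.8], [279.1, 335.7], [279.1, 326.7]]
[[ 74.07095344  72.43924825]
 [ 94.05899182 183.03052725]
 [110.50315918 274.01401776]] [[483.47324974  72.46932902]
 [463.66184788 182.92186222]
 [447.3590675  273.81312796]]
```

```bash
python3 - <<'E'
from rel import *
p=viewer.snapshot("wrist")
z=.06
LB=[((-.09,-.09,z),(-.09,.09,z),[(72.,60),(82.5,120),(90,160),(106,250)]),((.09,-.09,z),(.09,.09,z),[(484.5,60),(474,120),(467,160),(451,250)]),
 ((-.078,.071,.052),(.078,.071,.052),[(140,20.7),(280,20.7),(350,20.7)]),((-.078,.015,z),(.078,.015,z),[(200,150.7),(280,150.7)]),((-.055,.001,z),(.055,.001,z),[(200,179.5)]),((-.0829,-.0899,.061),(.0829,-.0899,.061),[(132.7,334.6)])]
f=lambda q,LL:np.concatenate([linres(p,q,*L) for L in LL])
q0=[.575,-.02,np.radians(38)]
fb=least_squares(f,q0,args=(LB,));print("box",fb.x[:2],np.degrees(fb.x[2]),np.round(fb.fun,1))
d=place(fb.x,[(0,-.042,0)])[0,:2]-[.57795,-.02978]
q=R.from_quat(manip.state()["eef_rot"]).as_matrix();print("move",np.round(q.T[:2,:2]@d*100,2))
np.savez("est.npz",box=fb.x)
E
```

```text
box [0.55112675 0.00366621] 37.79671550010931 [-0.6 -0.4 -0.7 -0.5  1.   0.6  0.4  0.1 -0.5 -0.2 -0.1 -0.1  0.1  0.1
  1.3]
move [ 0.09 -0.07]
```

>>> jog_arm --commands '[[[0.06, -0.05, 0.6, 0, 0, 0], [0, 0, 0.4, 0, 0, 0], [0, 0, 0.3, 0, 0, 0], [0, 0, 0.2, 0, 0, 0], [0, 0, 0, 0, 0, 0], [0, 0, 0, 0, 0, 0]]]'

```text
time: 8.25
tcp_pos: [0.5767, -0.029, 0.2397]
eef_rot: [0.439, 0.898, 0.0, 0.0]
contact_force: [-0.5, -0.3, -1.1]
grip_width: 0.694
finger_force: 43.8
```

>>> jog_arm --commands '[[[0, 0, 0.15, 0, 0, 0], [0, 0, 0, 0, 0, 0], [0, 0, 0, 0, 0, 0]]]'

```text
time: 8.55
tcp_pos: [0.5766, -0.029, 0.2383]
eef_rot: [0.439, 0.898, 0.0, 0.0]
contact_force: [-0.3, 0.3, -1.3]
grip_width: 0.694
finger_force: 43.8
```

>>> jog_arm --commands '[[[0, 0, 0.1, 0, 0, 0], [0, 0, 0, 0, 0, 0], [0, 0, 0, 0, 0, 0]]]'

```text
time: 8.85
tcp_pos: [0.5767, -0.029, 0.2372]
eef_rot: [0.439, 0.898, 0.0, 0.0]
contact_force: [0.1, 0.3, -0.6]
grip_width: 0.688
finger_force: 43.8
```

>>> jog_arm --commands '[[[0, 0, 0.1, 0, 0, 0], [0, 0, 0, 0, 0, 0], [0, 0, 0, 0, 0, 0]]]'

```text
time: 9.15
tcp_pos: [0.5766, -0.029, 0.2368]
eef_rot: [0.439, 0.898, 0.0, 0.0]
contact_force: [-2.1, 1.0, 6.0]
grip_width: 0.691
finger_force: 44.6
```

>>> jog_arm --commands '[[[0, 0, 0.1, 0, 0, 0], [0, 0, 0, 0, 0, 0], [0, 0, 0, 0, 0, 0]]]'

```text
time: 9.45
tcp_pos: [0.5766, -0.029, 0.2361]
eef_rot: [0.439, 0.898, 0.0, 0.0]
contact_force: [-2.8, 0.3, 6.7]
grip_width: 0.694
finger_force: 44.9
```

>>> jog_arm --commands '[[[0, 0, 0.1, 0, 0, 0], [0, 0, 0.1, 0, 0, 0], [0, 0, 0, 0, 0, 0], [0, 0, 0, 0, 0, 0]]]'

```text
time: 9.85
tcp_pos: [0.5766, -0.029, 0.2342]
eef_rot: [0.439, 0.898, 0.0, 0.0]
contact_force: [-1.9, 0.0, 7.7]
grip_width: 0.697
finger_force: 44.9
```

>>> jog_arm --commands '[[[0, 0, 0.1, 0, 0, 0], [0, 0, 0, 0, 0, 0], [0, 0, 0, 0, 0, 0]]]'

```text
time: 10.15
tcp_pos: [0.5766, -0.029, 0.2332]
eef_rot: [0.439, 0.898, 0.0, 0.0]
contact_force: [-2.5, 0.4, 7.6]
grip_width: 0.693
finger_force: 45.0
```

```bash
python3 - <<'E'
from rel import *
st()
E
```

```text
t 10.15 tcp [ 0.5766 -0.029   0.2332] ydir 37.9 zax [ 0.001  0.    -1.   ] F [-2.5  0.4  7.6] T [0.06 0.45 0.02] w 0.693 ff 45.0 q [-0.07  0.48  1.79  0.    0.87 -0.73]
```

Clips are sliding at about 8 N, so I'll continue until it seats.

>>> jog_arm --commands '[[[0, 0, 0.1, 0, 0, 0], [0, 0, 0, 0, 0, 0], [0, 0, 0, 0, 0, 0]]]'

```text
time: 10.45
tcp_pos: [0.5766, -0.029, 0.2328]
eef_rot: [0.439, 0.898, 0.0, 0.0]
contact_force: [-3.5, 1.2, 12.4]
grip_width: 0.691
finger_force: 45.3
```

>>> jog_arm --commands '[[[0, 0, 0.05, 0, 0, 0], [0, 0, 0, 0, 0, 0], [0, 0, 0, 0, 0, 0]]]'

```text
time: 10.75
tcp_pos: [0.5766, -0.029, 0.2328]
eef_rot: [0.439, 0.898, 0.0, 0.0]
contact_force: [-4.7, 0.9, 14.7]
grip_width: 0.69
finger_force: 45.7
```

>>> jog_arm --commands '[[[0, 0, 0.05, 0, 0, 0], [0, 0, 0, 0, 0, 0], [0, 0, 0, 0, 0, 0]]]'

```text
time: 11.05
tcp_pos: [0.5765, -0.0289, 0.2328]
eef_rot: [0.439, 0.898, 0.0, 0.001]
contact_force: [-5.0, 1.2, 18.6]
grip_width: 0.691
finger_force: 46.0
```

>>> jog_arm --commands '[[[0, 0, -0.15, 0, 0, 0], [0, 0, 0, 0, 0, 0], [0, 0, 0, 0, 0, 0], [0, 0, 0, 0, 0, 0], [0, 0, 0, 0, 0, 0]]]' --claw 1

```text
time: 11.55
tcp_pos: [0.5766, -0.029, 0.2313]
eef_rot: [0.439, 0.898, -0.0, -0.0]
contact_force: [0.2, 0.7, 0.7]
grip_width: 1.0
finger_force: 0.0
```

>>> jog_arm --commands '[[[0, 0, -1.5, 0, 0, 0], [0, 0, -2.5, 0, 0, 0], [2.0, 0, -2.5, 0, 0, 0], [2.0, 0, -1.5, 0, 0, 0], [0, 0, 0, 0, 0, 0]]]'

```text
time: 12.05
tcp_pos: [0.5516, 0.0037, 0.3138]
eef_rot: [0.438, 0.899, 0.001, 0.001]
contact_force: [-0.7, -0.7, 0.5]
grip_width: 0.997
finger_force: 0.0
```

```bash
python3 - <<'E'
from rel import *
st()
p=viewer.snapshot("wrist");S=viewer.snapshot("scene");D=viewer.snapshot("side")
for n,x in[("w5",p),("s5",S),("d5",D)]:cv2.imwrite(f"pics/{n}.png",x["pixels"])
a=cv2.convertScaleAbs(p["pixels"],alpha=1.3,beta=15)
B=np.vstack([cv2.resize(S["pixels"][175:280,225:350],(300,250),interpolation=2),cv2.resize(D["pixels"][165:275,205:345],(300,250),interpolation=2)])
B=cv2.convertScaleAbs(B,alpha=1.5,beta=20)
cv2.imwrite("pics/v5.png",np.hstack([cv2.resize(a,(500,500)),B]))
E
```

```text
t 12.05 tcp [0.5516 0.0037 0.3138] ydir 37.99 zax [ 0.003  0.001 -1.   ] F [-0.7 -0.7  0.5] T [-0.01 -0.   -0.02] w 0.997 ff 0.0 q [-0.01  0.36  1.76  0.    1.03 -0.68]
```

View pics/v5.png

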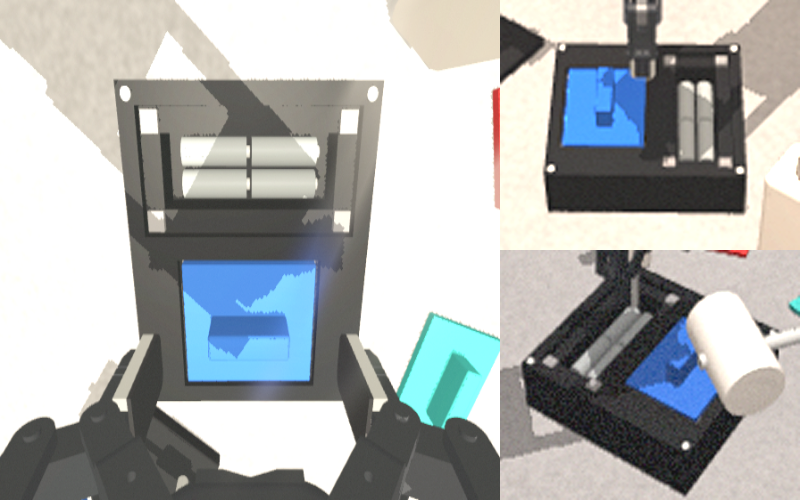

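The short cover sits flush in its bay with an even gap, and the other views agree. Next is the long cover, going round the robot side of the stand.

>>> jog_arm --commands '[[[0.6, -4.14, 0, 0, 0, 0], [0.6, -4.14, 0, 0, 0, 0], [0.6, -4.14, 0, 0, 0, 0], [0.6, -4.14, 0, 0, 0, 0], [0.6, -4.14, 0, 0, 0, 0], [-3.15, -2.46, 0, 0, 0, 0], [-3.15, -2.46, 0, 0, 0, 0], [-3.15, -2.46, 0, 0, 0, 0], [-3.15, -2.46, 0, 0, 0, 0], [-3.15, -2.46, 0, 0, 0, 0], [-3.65, 2.23, 1.2, 0, 0, 0], [-3.65, 2.23, 1.2, 0, 0, 0]]]'

```text
time: 13.4
tcp_pos: [0.45, -0.3337, 0.2863]
eef_rot: [0.441, 0.897, -0.0, -0.0]
contact_force: [-0.4, -0.6, 1.3]
grip_width: 1.0
finger_force: 0.0
```

>>> jog_arm --commands '[[[0, 0, 0, 0, 0, -8], [0, 0, 0, 0, 0, 0], [0, 0, 0, 0, 0, 0]]]'

```text
time: 13.7
tcp_pos: [0.4496, -0.3312, 0.2866]
eef_rot: [0.377, 0.926, 0.0, -0.001]
contact_force: [-0.4, 0.8, 0.9]
grip_width: 0.997
finger_force: 0.0
```

```bash
python3 - <<'E'
from rel import *
st()
p=viewer.snapshot("wrist");im=p["pixels"];cv2.imwrite("pics/w6.png",im)
print([(np.round(d["at"],3),round(d["confidence"],2)) for d in viewer.boxes_of(p,"long_cover")][:3])
m=edges(im,None);n,l,s,_=cv2.connectedComponentsWithStats(m);k=1+np.argmax(s[1:,4]);print(s[k])
m=(l==k).astype(np.uint8);c=max(cv2.findContours(m,0,2)[0],key=cv2.contourArea)
for e in(4,8):print(cv2.approxPolyDP(c,e,True).reshape(-1,2).tolist())
g=lambda q:None
best=None
E
```

```text
t 13.7 tcp [ 0.4496 -0.3312  0.2866] ydir 45.72 zax [-0.002  0.001 -1.   ] F [-0.4  0.8  0.9] T [ 0.01  0.04 -0.03] w 0.997 ff 0.0 q [-0.66  0.4   1.77 -0.    0.98 -1.45]
[(array([ 0.473, -0.346,  0.013]), 0.67)]
[  191   209   198    76 14219]
[[191, 212], [198, 283], [381, 283], [385, 209]]
[[191, 212], [198, 283], [381, 283], [385, 209]]
```

```bash
python3 - <<'E'
from rel import *
p=viewer.snapshot("wrist");im=p["pixels"];m=edges(im,None)
L=[(y,)+(lambda x:(int(x.min())+170,int(x.max())+170))(np.where(m[y,170:400])[0]) for y in range(220,282,10)]
U=[(x,)+(lambda y:(int(y.min())+190,int(y.max())+190))(np.where(m[190:310,x])[0]) for x in range(205,380,20)]
print(L,U)
f=lambda q,LL:np.concatenate([linres(p,q,*l) for l in LL])
for u in(-.004,0,.004):
    T=u+.008
    A=[((-.075,-.032,T),(-.075,.032,T),[(a-.5,y) for y,a,b in L]),((.075,-.032,T),(.075,.032,T),[(b+.5,y) for y,a,b in L]),
       ((-.075,-.032,T),(.075,-.032,T),[(x,b+.5) for x,a,b in U]),((-.075,.032,u),(.075,.032,u),[(x,a-.5) for x,a,b in U])]
    r=least_squares(f,[.478,-.342,np.radians(47)],args=(A,),loss="soft_l1");print(u,r.x[:2],np.degrees(r.x[2]),r.cost,np.round(r.fun,1))
    if u==0:
        delta([*r.x[:2],.18],r.x[2]);np.savez("lc.npz",c=r.x)
g=cv2.cvtColor(im,cv2.COLOR_BGR2GRAY)
# rib top outline check
c=np.load("lc.npz")["c"];print("rib pred",P(p,place(c,[(-.03,.008,.034),(.03,.008,.034),(.03,-.008,.034),(-.03,-.008,.034)])).round(1).tolist())
G=cv2.GaussianBlur(im[...,0].astype(float),(3,3),0)
for x in(260,290,320):
    d=np.diff(G[205:290,x]);print(x,[(205+i,int(d[i])) for i in range(2,82) if abs(d[i])>5])
for y in(250,255,260):
    d=np.diff(G[y,205:380]);print(y,[(205+i,int(d[i])) for i in range(2,172) if abs(d[i])>4])
S=viewer.snapshot("scene");D=viewer.snapshot("side")
for q in(S,D):
  print([(np.round(d["at"],3),round(d["confidence"],2)) for d in viewer.boxes_of(q,"long_cover")][:2])
  mm=edges(q["pixels"],0);n,l,s,_=cv2.connectedComponentsWithStats(mm);i=np.round(P(q,place(c,[(.04,.02,.008)]))[0]).astype(int);k=l[i[1],i[0]]
  if k:
    cc=max(cv2.findContours((l==k).astype(np.uint8),0,2)[0],key=cv2.contourArea);print(cv2.approxPolyDP(cc,3,True).reshape(-1,2).tolist())
  print("pred",P(q,place(c,[(-.075,-.032,.008),(.075,-.032,.008),(.075,.032,.008),(-.075,.032,.008)])).round(1).tolist())
E
```

```text
[(220, 192, 386), (230, 193, 385), (240, 194, 384), (250, 195, 383), (260, 196, 382), (270, 197, 381), (280, 197, 380)] [(205, 208, 283), (225, 208, 283), (245, 208, 283), (265, 208, 283), (285, 208, 283), (305, 208, 283), (325, 208, 283), (345, 208, 283), (365, 211, 283)]
-0.004 [ 0.47954566 -0.35015518] 45.66909819462964 8.178797346238822 [ 1.3  1.2  1.   0.9  0.7  0.6  1.4 -0.7 -0.8 -0.9 -1.  -1.1 -1.2 -1.3
  0.   0.1  0.1  0.1  0.1  0.2  0.2  0.2  0.3 -0.1 -0.1 -0.1 -0.  -0.
  0.   0.1  0.1 -2.9]
0 [ 0.47816827 -0.34900907] 45.72282086740152 8.253521905019271 [-0.3 -0.4 -0.5 -0.6 -0.8 -0.9 -0.   0.8  0.7  0.6  0.5  0.4  0.3  0.2
  0.7  0.8  0.8  0.8  0.8  0.8  0.8  0.8  0.8 -0.6 -0.6 -0.6 -0.6 -0.6
 -0.5 -0.5 -0.5 -3.5]
shift cm [-3.32  0.7  10.78] turn [-0.   -0.    0.08]
0.004 [ 0.47689394 -0.3479162 ] 45.67536057278419 32.0714430158647 [-1.8 -2.  -2.1 -2.2 -2.3 -2.4 -1.5  2.4  2.3  2.2  2.   1.9  1.8  1.7
  1.5  1.5  1.5  1.5  1.6  1.6  1.6  1.7  1.7 -1.1 -1.1 -1.1 -1.  -1.
 -1.  -0.9 -0.9 -3.9]
rib pred [[247.7, 254.1], [332.3, 254.1], [331.2, 274.1], [248.3, 274.1]]
260 [(20
[... 824 characters left out ...]
11), (303, -7), (304, 6), (305, 5), (306, -9), (308, 9), (310, -6), (311, 5), (312, 6), (313, -6), (314, -7), (315, 6), (316, 7), (317, -6), (318, -6), (319, 5), (320, 7), (321, -5), (322, -6), (323, 5), (324, 6), (325, -5), (326, -6), (327, 5), (328, 7), (331, 10), (332, 7)]
260 [(246, -9), (247, -15), (249, 10), (250, 12), (251, 6), (328, -4), (329, -10), (331, 9), (332, 6)]
[(array([ 0.487, -0.336,  0.006]), 0.82)]
[[217, 144], [197, 146], [201, 179], [218, 178]]
pred [[195.9, 144.7], [195.4, 178.5], [218.4, 176.5], [217.2, 142.9]]
[(array([ 0.478, -0.35 ,  0.006]), 0.7)]
[[334, 354], [302, 340], [264, 419], [309, 419]]
pred [[302.5, 441.0], [337.0, 354.6], [302.9, 339.5], [264.4, 421.1]]
```

>>> jog_arm --commands '[[[-3.3, 0.7, 0, 0, 0, 0], [0, 0, 3.0, 0, 0, 0], [0, 0, 3.0, 0, 0, 0], [0, 0, 2.5, 0, 0, 0], [0, 0, 1.2, 0, 0, 0], [0, 0, 0.8, 0, 0, 0], [0, 0, 0, 0, 0, 0], [0, 0, 0, 0, 0, 0]]]'

```text
time: 14.85
tcp_pos: [0.479, -0.3492, 0.1837]
eef_rot: [0.375, 0.927, -0.0, 0.001]
contact_force: [1.0, 0.1, -0.5]
grip_width: 0.999
finger_force: 0.0
```

>>> jog_arm --commands '[[[0, 0, 0, 0, 0, 0], [0, 0, 0, 0, 0, 0], [0, 0, 0, 0, 0, 0], [0, 0, 0, 0, 0, 0], [0, 0, 0, 0, 0, 0], [0, 0, 0, 0, 0, 0], [0, 0, 0, 0, 0, 0]]]' --claw -1 --grip_force 40

```text
time: 15.55
tcp_pos: [0.4789, -0.3492, 0.1839]
eef_rot: [0.375, 0.927, -0.0, 0.001]
contact_force: [-0.7, 0.7, 5.9]
grip_width: 0.694
finger_force: 44.3
```

```bash
python3 - <<'E'
from rel import *
st();b=np.load("est.npz")["box"];print(b,place(b,[(0,.05,0)]));delta([*place(b,[(0,.05,0)])[0,:2],.29],b[2])
E
```

```text
t 15.55 tcp [ 0.4789 -0.3492  0.1839] ydir 45.9 zax [ 0.002 -0.001 -1.   ] F [-0.7  0.7  5.9] T [ 0.14  0.06 -0.02] w 0.694 ff 44.3 q [-0.65  0.56  1.79  0.    0.78 -1.45]
[0.55112675 0.00366621 0.65967713] [[0.52048367 0.04317572 0.        ]]
shift cm [ 24.3   31.07 -10.65] turn [0.03 0.12 8.11]
```

>>> jog_arm --commands '[[[0, 0, -1.0, 0, 0, 0], [0, 0, -2.0, 0, 0, 0], [3.75, -1.36, -2.5, 0, 0, 0], [3.75, -1.36, -2.5, 0, 0, 0], [3.75, -1.36, -2.5, 0, 0, 0], [3.06, 3.16, 0, 0, 0, 0], [3.06, 3.16, 0, 0, 0, 0], [3.06, 3.16, 0, 0, 0, 0], [3.06, 3.16, 0, 0, 0, 0], [3.06, 3.16, 0, 0, 0, 0]]]'

```text
time: 16.55
tcp_pos: [0.3689, -0.0785, 0.2882]
eef_rot: [0.376, 0.927, 0.0, 0.0]
contact_force: [1.2, 0.4, -1.2]
grip_width: 0.692
finger_force: 43.7
```

>>> jog_arm --commands '[[[-0.44, 3.85, 0, 0, 0, 0], [-0.44, 3.85, 0, 0, 0, 0], [-0.44, 3.85, 0, 0, 0, 0], [-0.44, 3.85, 0, 0, 0, 0], [-0.44, 3.85, 0, 0, 0, 0], [0, 0, 0, 0, 0, 8.1], [0, 0, 0, 0, 0, 0], [0, 0, 0, 0, 0, 0]]]'

```text
time: 17.35
tcp_pos: [0.5186, 0.0428, 0.2876]
eef_rot: [0.439, 0.899, -0.0, -0.001]
contact_force: [-1.0, 0.2, -1.3]
grip_width: 0.689
finger_force: 43.9
```

```bash
python3 - <<'E'
from rel import *
st();b=np.load("est.npz")["box"];delta([*place(b,[(0,.05,0)])[0,:2],.29],b[2])
p=viewer.snapshot("wrist");im=p["pixels"];cv2.imwrite("pics/w7.png",im);g=cv2.cvtColor(im,cv2.COLOR_BGR2GRAY)
m=edges(im,None);n,l,s,_=cv2.connectedComponentsWithStats(m);k=1+np.argmax(s[1:,4]);print(s[k])
m=(l==k).astype(np.uint8);c=max(cv2.findContours(m,0,2)[0],key=cv2.contourArea);print(cv2.approxPolyDP(c,5,True).reshape(-1,2).tolist())
print("pred screws",P(p,place(b,[(i*.0829,j*.0899,.061) for i,j in[(-1,1),(1,1),(-1,-1),(1,-1)]])).round(1).tolist())
print("mouth",P(p,place(b,[(-.078,.085,.06),(.078,.085,.06),(.078,.015,.06),(-.078,.015,.06)])).round(1).tolist())
for y in range(20,200,20):
    r=cv2.GaussianBlur(g[y-1:y+2].astype(float),(5,1),0).mean(0);d=r[2:]-r[:-2];print(y,[(i+1,int(d[i])) for i in range(40,520) if abs(d[i])>25 and abs(d[i])==abs(d[i-4:i+5]).max()])
for x in(150,200,280,360,410):
    r=cv2.GaussianBlur(g[:260,x-1:x+2].astype(float),(1,5),0).mean(1);d=r[2:]-r[:-2];print("col",x,[(i+1,int(d[i])) for i in range(4,254) if abs(d[i])>12 and abs(d[i])==abs(d[i-4:i+5]).max()])
E
```

```text
t 17.35 tcp [0.5186 0.0428 0.2876] ydir 37.96 zax [-0.001 -0.    -1.   ] F [-1.   0.2 -1.3] T [-0.   -0.03  0.09] w 0.689 ff 43.9 q [ 0.06  0.34  1.86 -0.    0.94 -0.6 ]
shift cm [-0.08  0.17 -0.24] turn [-0.06 -0.04  0.16]
[  112   206   336   196 44336]
[[112, 213], [132, 330], [159, 321], [175, 289], [197, 270], [213, 272], [206, 302], [214, 401], [237, 393], [276, 400], [338, 394], [349, 401], [356, 351], [348, 326], [353, 289], [347, 271], [363, 270], [384, 289], [401, 321], [427, 330], [447, 216], [440, 208], [140, 206]]
pred screws [[139.2, 173.2], [427.4, 174.0], [170.5, 410.1], [393.1, 410.6]]
mouth [[149.4, 181.1], [417.1, 181.9], [402.8, 286.9], [162.3, 286.2]]
20 [(207, 26)]
40 [(180, 28), (231, 27)]
60 [(172, 29), (255, 28)]
80 [(163, 31), (284, 25), (442, -25)]
100 [(151, 30), (252, -28), (262, -29), (312, 27), (452, -25)]
120 [(141, 29), (241, -31), (336, 28)]
140 [(134, 25)]
160 [(130, -32), (438, 49)]
180 [(129, -82), (438, 83)]
col 150 [(106, 19), (151, -90), (161, 23), (212, 32), (244, -19)]
col 200 [(15, -30), (53, 27), (146, -68), (161, 29), (176, -16), (207, 13)]
col 280 [(77, -25), (146, -68), (207, -52)]
col 360 [(140, -27), (146, -57), (201, 39), (207, -38)]
col 410 [(148, -52), (183, 54), (192, -16), (201, -18), (212, 34), (241, -22)]
```

```bash
python3 - <<'E'
from rel import *
p=viewer.snapshot("wrist");im=p["pixels"];g=cv2.cvtColor(im,cv2.COLOR_BGR2GRAY)
for x,y in[(139,172),(427,173)]:
    w=g[y-14:y+15,x-14:x+15];print(w[::3,::3].tolist())
s=screws(g,[(139,172),(427,173)],150)
m=edges(im,0)
L=[(y,)+(lambda x:(int(x.min())+90,int(x.max())+90))(np.where(m[y,90:470])[0]) for y in range(220,320,10)]
U=[(x,)+(lambda y:int(y.min())+190)(np.where(m[190:240,x])[0]) for x in range(130,440,30)]
print(L,U)
E
```

```text
[[138, 140, 138, 58, 27, 26, 24, 27, 29, 28], [139, 70, 52, 51, 55, 56, 56, 53, 54, 57], [180, 63, 62, 61, 62, 64, 62, 63, 64, 67], [188, 69, 61, 62, 220, 220, 98, 63, 63, 65], [189, 84, 61, 225, 237, 237, 237, 66, 64, 65], [194, 141, 60, 214, 236, 237, 237, 124, 64, 65], [192, 185, 58, 60, 232, 233, 233, 73, 64, 64], [190, 190, 60, 59, 61, 70, 63, 61, 62, 40], [189, 189, 58, 59, 60, 60, 60, 62, 58, 26], [188, 188, 48, 37, 45, 59, 60, 61, 63, 26]]
[[65, 56, 46, 39, 34, 29, 27, 28, 134, 192], [80, 74, 70, 68, 67, 61, 63, 62, 61, 59], [77, 72, 67, 66, 64, 38, 60, 61, 59, 87], [71, 69, 66, 64, 223, 235, 235, 68, 60, 153], [69, 66, 64, 194, 236, 235, 235, 127, 61, 189], [67, 66, 63, 217, 234, 234, 234, 81, 59, 189], [65, 65, 62, 38, 232, 233, 149, 60, 58, 191], [65, 63, 61, 61, 62, 63, 61, 59, 59, 194], [28, 27, 61, 62, 60, 59, 59, 59, 57, 191], [27, 23, 61, 61, 59, 60, 60, 60, 96, 191]]
[139.6 172.3] 122 [427.6 172.1] 122 Traceback (most recent call last):
  File "<stdin>", line 8, in <module>
TypeError: can only concatenate tuple (not "int") to tuple
```

```bash
cat > lf.py <<'E'
from rel import *
def run(us,scr,ssg,near=None):
    p=viewer.snapshot("wrist");im=p["pixels"];g=cv2.cvtColor(im,cv2.COLOR_BGR2GRAY);m=edges(im,0)
    s=screws(g,scr,150)
    L=[(y,int(x.min())+80,int(x.max())+80) for y in range(220,321,10) for x in[np.where(m[y,80:480])[0]]]
    U=[(x,int(np.where(m[185:240,x])[0].min())+185) for x in range(160,420,30)]
    print(L[0],L[-1],U)
    q0=np.load("est.npz")["box"]
    fb=least_squares(lambda q:(P(p,place(q,[(i*.0829,j*.0899,.061) for i,j in ssg]))-s).ravel(),q0);print("box",fb.x[:2],np.degrees(fb.x[2]),np.round(fb.fun,1))
    M=R.from_quat(manip.state()["eef_rot"]).as_matrix()
    for u in us:
        T=u+.008
        A=[((-.075,-.032,T),(-.075,.032,T),[(a-.5,y) for y,a,b in L]),((.075,-.032,T),(.075,.032,T),[(b+.5,y) for y,a,b in L]),((-.075,.032,u),(.075,.032,u),[(x,a-.5) for x,a in U])]
        f=lambda q:np.concatenate([linres(p,q,*l) for l in A])
        r=least_squares(f,[*place(q0,[(0,.05,0)])[0,:2],q0[2]],loss="soft_l1")
        d=place(fb.x,[(0,.05,0)])[0,:2]-r.x[:2]
        print(u,"cov",r.x[:2],np.degrees(r.x[2]),round(r.cost,2),np.round(r.fun[::3],1),"move cm",np.round(M.T[:2,:2]@d*100,2),"yaw",np.degrees(fb.x[2]-r.x[2]).round(2))
E
python3 - <<'E'
from lf import *
run((.102,.104,.106),[(139,172),(427,172)],[(-1,1),(1,1)])
E
```

```text
[139.6 172.1] 122 [427.5 171.7] 123 
(220, 113, 446) (320, 130, 429) [(160, 207), (190, 207), (220, 208), (250, 208), (280, 208), (310, 208), (340, 208), (370, 207), (400, 207)]
box [0.55090701 0.00435342] 37.93852576333721 [-0.2  0.   0.2  0. ]
0.102 cov [0.51816161 0.04249128] 37.84903671397395 6.97 [ 1.   1.   1.   1.1 -0.8 -0.8 -0.8 -0.8 -0.4 -0.4  0.6] move cm [-0.02  0.24] yaw 0.09
0.104 cov [0.51776143 0.04301993] 37.85646079294302 17.05 [-1.2 -1.1 -1.1 -1.   1.5  1.4  1.3  1.2 -0.4 -0.4  0.6] move cm [-0.09  0.24] yaw 0.08
0.106 cov [0.51735532 0.04354397] 37.85859693274332 61.29 [-3.6 -3.4 -3.2 -3.1  3.8  3.6  3.4  3.3 -0.4 -0.4  0.6] move cm [-0.15  0.24] yaw 0.08
```

>>> jog_arm --commands '[[[-0.05, 0.22, 1.2, 0, 0, 0], [0, 0, 1.2, 0, 0, 0], [0, 0, 0.6, 0, 0, 0], [0, 0, 0, 0, 0, 0], [0, 0, 0, 0, 0, 0]]]'

```text
time: 18.0
tcp_pos: [0.5213, 0.0439, 0.2573]
eef_rot: [0.44, 0.898, -0.0, -0.0]
contact_force: [0.2, 0.6, -1.3]
grip_width: 0.692
finger_force: 43.9
```

```bash
python3 - <<'E'
from lf import *
st();b=np.load("est.npz")["box"];p=viewer.snapshot("wrist");pr=P(p,place(b,[(-.0829,.0899,.061),(.0829,.0899,.061)]));print(pr)
run((.071,.073,.075),pr.round(),[(-1,1),(1,1)])
S=viewer.snapshot("scene");cv2.imwrite("pics/s8.png",S["pixels"])
E
```

```text
t 18.0 tcp [0.5213 0.0439 0.2573] ydir 37.81 zax [-0.001  0.    -1.   ] F [ 0.2  0.6 -1.3] T [-0.07 -0.   -0.03] w 0.692 ff 43.9 q [ 0.06  0.38  1.89  0.    0.87 -0.6 ]
[[109.39028249 185.68644382]
 [446.33765871 185.70402276]]
[109.3 184.1] 166 [445.6 183.4] 163 
(220, 113, 446) (320, 130, 429) [(160, 207), (190, 207), (220, 207), (250, 207), (280, 207), (310, 207), (340, 207), (370, 207), (400, 208)]
box [0.55084969 0.00437559] 37.90758240671261 [-0.3  0.1  0.3  0.1]
0.071 cov [0.52124393 0.04390332] 37.66666530098562 30.45 [ 2.1  2.1  2.   1.9 -2.6 -1.7 -1.8 -1.9 -0.   0.2 -0.7] move cm [ 0.06 -0.09] yaw 0.24
0.073 cov [0.52083724 0.0444284 ] 37.722639038167195 1.25 [-0.2 -0.1 -0.1 -0.1 -0.5  0.4  0.3  0.2  0.   0.1 -0.8] move cm [-0.   -0.09] yaw 0.18
0.075 cov [0.5204349  0.04494928] 37.68011159256523 30.56 [-2.4 -2.3 -2.3 -2.2  1.8  2.6  2.4  2.2 -0.   0.2 -0.7] move cm [-0.07 -0.09] yaw 0.23
```

Aligned to within 1 mm. I'll lower it into the mouth.

>>> jog_arm --commands '[[[0, -0.07, 0.6, 0, 0, 0], [0, 0, 0.4, 0, 0, 0], [0, 0, 0.3, 0, 0, 0], [0, 0, 0.1, 0, 0, 0], [0, 0, 0, 0, 0, 0], [0, 0, 0, 0, 0, 0]]]'

```text
time: 18.75
tcp_pos: [0.5208, 0.0435, 0.2437]
eef_rot: [0.44, 0.898, 0.0, 0.0]
contact_force: [-0.6, -0.3, -1.3]
grip_width: 0.687
finger_force: 43.9
```

>>> jog_arm --commands '[[[0, 0, 0.1, 0, 0, 0], [0, 0, 0.1, 0, 0, 0], [0, 0, 0, 0, 0, 0]]]'

```text
time: 19.05
tcp_pos: [0.5207, 0.0435, 0.2416]
eef_rot: [0.44, 0.898, 0.0, -0.0]
contact_force: [-1.4, 0.7, -1.2]
grip_width: 0.695
finger_force: 43.9
```

>>> jog_arm --commands '[[[0, 0, 0.1, 0, 0, 0], [0, 0, 0, 0, 0, 0], [0, 0, 0, 0, 0, 0]]]'

```text
time: 19.35
tcp_pos: [0.5208, 0.0435, 0.2407]
eef_rot: [0.44, 0.898, 0.0, -0.0]
contact_force: [-0.6, 0.6, -1.6]
grip_width: 0.691
finger_force: 43.9
```

>>> jog_arm --commands '[[[0, 0, 0.1, 0, 0, 0], [0, 0, 0, 0, 0, 0], [0, 0, 0, 0, 0, 0]]]'

```text
time: 19.65
tcp_pos: [0.5208, 0.0435, 0.2401]
eef_rot: [0.44, 0.898, 0.0, 0.0]
contact_force: [-2.4, -0.2, 4.1]
grip_width: 0.691
finger_force: 44.4
```

>>> jog_arm --commands '[[[0, 0, 0.1, 0, 0, 0], [0, 0, 0.1, 0, 0, 0], [0, 0, 0, 0, 0, 0], [0, 0, 0, 0, 0, 0]]]'

```text
time: 20.05
tcp_pos: [0.5208, 0.0434, 0.2385]
eef_rot: [0.44, 0.898, 0.0, 0.0]
contact_force: [-2.6, -0.3, 7.4]
grip_width: 0.69
finger_force: 44.9
```

>>> jog_arm --commands '[[[0, 0, 0.1, 0, 0, 0], [0, 0, 0, 0, 0, 0], [0, 0, 0, 0, 0, 0]]]'

```text
time: 20.35
tcp_pos: [0.5208, 0.0434, 0.2375]
eef_rot: [0.44, 0.898, 0.0, 0.0]
contact_force: [-3.5, -0.5, 7.0]
grip_width: 0.689
finger_force: 44.9
```

>>> jog_arm --commands '[[[0, 0, 0.1, 0, 0, 0], [0, 0, 0, 0, 0, 0], [0, 0, 0, 0, 0, 0]]]'

```text
time: 20.65
tcp_pos: [0.5208, 0.0434, 0.2365]
eef_rot: [0.44, 0.898, 0.0, 0.0]
contact_force: [-2.3, 0.2, 7.5]
grip_width: 0.69
finger_force: 44.9
```

>>> jog_arm --commands '[[[0, 0, 0.1, 0, 0, 0], [0, 0, 0, 0, 0, 0], [0, 0, 0, 0, 0, 0]]]'

```text
time: 20.95
tcp_pos: [0.5207, 0.0435, 0.2359]
eef_rot: [0.44, 0.898, 0.0, 0.0]
contact_force: [-4.3, -0.1, 10.4]
grip_width: 0.69
finger_force: 45.2
```

>>> jog_arm --commands '[[[0, 0, 0.05, 0, 0, 0], [0, 0, 0, 0, 0, 0], [0, 0, 0, 0, 0, 0]]]'

```text
time: 21.25
tcp_pos: [0.5207, 0.0435, 0.2359]
eef_rot: [0.44, 0.898, 0.0, 0.0]
contact_force: [-4.8, 0.7, 13.2]
grip_width: 0.693
finger_force: 45.6
```

>>> jog_arm --commands '[[[0, 0, 0.06, 0, 0, 0], [0, 0, 0, 0, 0, 0], [0, 0, 0, 0, 0, 0]]]'

```text
time: 21.55
tcp_pos: [0.5207, 0.0435, 0.2358]
eef_rot: [0.44, 0.898, 0.0, 0.0]
contact_force: [-5.8, 0.9, 18.3]
grip_width: 0.692
finger_force: 46.1
```

>>> jog_arm --commands '[[[0, 0, -0.2, 0, 0, 0], [0, 0, 0, 0, 0, 0], [0, 0, 0, 0, 0, 0], [0, 0, 0, 0, 0, 0], [0, 0, 0, 0, 0, 0]]]' --claw 1

```text
time: 22.05
tcp_pos: [0.5207, 0.0435, 0.2352]
eef_rot: [0.44, 0.898, -0.0, -0.0]
contact_force: [-0.4, -0.2, -0.4]
grip_width: 1.0
finger_force: 0.0
```

>>> jog_arm --commands '[[[0, 0, -1.5, 0, 0, 0], [0, 0, -2.5, 0, 0, 0], [0, 0, -3.0, 0, 0, 0], [0, 0, -3.5, 0, 0, 0], [2.5, 0, -3.0, 0, 0, 0], [2.5, 0, 0, 0, 0, 0], [0, 0, 0, 0, 0, 0], [0, 0, 0, 0, 0, 0]]]'

```text
time: 22.85
tcp_pos: [0.49, 0.083, 0.3704]
eef_rot: [0.439, 0.898, -0.0, 0.0]
contact_force: [-0.5, -0.1, -0.6]
grip_width: 1.0
finger_force: 0.0
```

```bash
python3 - <<'E'
from rel import *
st();p=viewer.snapshot("wrist");im=p["pixels"];cv2.imwrite("pics/w9.png",im);g=cv2.cvtColor(im,cv2.COLOR_BGR2GRAY);b=np.load("est.npz")["box"]
k=[(-.0829,.0899,.061),(.0829,.0899,.061),(-.0829,-.0899,.061),(.0829,-.0899,.061)]
pr=P(p,place(b,k));print(pr.round(1).tolist())
s=screws(g,pr,140)
fb=least_squares(lambda q:(P(p,place(q,k))-s).ravel(),b);print("box",fb.x,np.round(fb.fun,1))
m=edges(im,0);m=cv2.morphologyEx(m,cv2.MORPH_CLOSE,np.ones((5,5)));n,l,st_,_=cv2.connectedComponentsWithStats(m)
for name,hx,hy,cy in[("long",.075,.032,.05),("short",.052,.04,-.042)]:
    i=P(p,place(fb.x,[(-.04,cy-.02,.06)]))[0].round().astype(int);c=max(cv2.findContours((l==l[i[1],i[0]]).astype(np.uint8),0,2)[0],key=cv2.contourArea)
    print(name,cv2.approxPolyDP(c,4,True).reshape(-1,2).tolist())
    for z in(.06,.065):print(z,P(p,place(fb.x,[(-hx,cy+hy,z),(-hx,cy-hy,z),(hx,cy-hy,z),(hx,cy+hy,z)])).round(1).tolist())
E
```

```text
t 22.85 tcp [0.49   0.083  0.3704] ydir 37.87 zax [-0. -0. -1.] F [-0.5 -0.1 -0.6] T [-0.    0.04  0.02] w 1.0 ff 0.0 q [ 0.14  0.22  1.79 -0.    1.13 -0.52]
[[181.5, 208.6], [377.2, 208.7], [197.7, 376.1], [360.7, 376.2]]
[181.6 208.2] 54 [377.4 207.9] 54 [198.2 376.6] 33 [361.2 376.5] 33 
box [0.55121478 0.00400155 0.66216718] [ 0.   0.4 -0.   0.4 -0.  -0.5  0.  -0.6]
long [[193, 216], [199, 281], [287, 281], [311, 285], [315, 293], [324, 286], [361, 281], [366, 216]]
0.06 [[192.0, 216.9], [197.9, 282.4], [361.3, 282.2], [367.0, 216.7]]
0.065 [[190.6, 218.9], [196.6, 285.3], [362.5, 285.1], [368.4, 218.7]]
short [[333, 299], [226, 299], [228, 368], [330, 369]]
0.06 [[224.1, 301.1], [228.3, 369.1], [331.1, 369.0], [335.1, 301.0]]
0.065 [[223.3, 304.2], [227.7, 372.9], [331.8, 372.8], [335.9, 304.1]]
```

```bash
python3 -c "
from workcell import manip
print(manip.finish_job())"
```

```text
the job is handed in; nothing more can be done
None
```

I fitted the short cover first, then the long one, each in its own bay, and handed the job in at about 23 s. The final wrist view agrees with both sitting flush to within its resolution of about 2 mm, pressing peaked at about 19 N, and I planned every move clear of the stand, bottle and controller but did not re-check their positions.

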